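# Pack the cedar rings into the shoe-care box

## Robot

A 7-joint arm with a two-finger parallel gripper is mounted at the origin on the work surface. World frame = base frame: x ahead of the robot, y to its left, z up, the work surface at z = 0. Lengths are in m, angles in degrees, forces in N, time in s.
With the tool pointing down it reaches from about 0.425 to 0.875 m from the base axis. Payload 4.7 kg.
Tool frame: the origin (TCP) lies between the finger pads; the fingertips stand 8 mm ahead of it and the grasp point (between the pads) lies 11 mm behind it; x points along the fingers, z is the direction in which the jaws open and shut, and the axes are right-handed (so a half turn about x gives the same grasp; the last joint's range is limited). The gripper opens to 87 mm and grips with 3 to 60 N. Pads are 19 mm wide; open, the fingers measure 117 mm over their backs; the gripper's body (75 mm by 190 mm) begins 51 mm behind the grasp point.
Start: joints at [-70.64, 18.392, -4.016, 83.108, 1.295, 78.541, -3.26], TCP at [0.207, 0.616, 0.209] pointing down, gripper open.
Joint ranges: [-163.93, 163.93], [-17.29, 119.83], [-79.2, 71.16], [3.27, 140.29], [-89.18, 269.18], [5.43, 117.66], [-154.24, 154.24]. Speed limits (degrees/s): [147.25, 147.25, 180, 180, 180, 180, 180].

## Interface

Orientations are given as [roll, pitch, yaw] about the fixed x, y, z axes, in that order (R = Rz(yaw) Ry(pitch) Rx(roll)).
In Python, from cell import telemetry, vision, sign_off gives the robot as it stands. The module is installed in compiled form; this text tells all that it offers.
- The arm moves only by the tool drive_tool, never from a script. Its arguments are lists of equal length, an entry for each row: "offset": the shift along the tool's x, y, z in m, a list of three; "angular": the turn, a rotation vector about the tool's x, y, z in rad, a list of three. A call has 1 to 10 rows; each row is the pose to reach, as a shift and turn from the pose measured when the call began, along the tool's axes at that moment; what a row does not reach only later rows make up. A row lasts 1/8 s, in which the tool goes at most 62.5 mm and 10.7 degrees, less where a joint would pass 70% of its speed; a pose out of reach is approached as far as the arm can. A call with a gripper value outside its range is refused whole. "fingers" is the closure, from -1 (fully open) to 1 (shut), set as the call begins (left out, the last holds). The fingers move at their own pace and stop on an object; "squeeze" is the grip in N (left out, the last holds). Time passes only in rows, so rows that repeat a pose let the fingers close. It gives the time, the measured TCP pose, the force and the opening at its end, in the units of the state.
- telemetry.get_obs(): the state, without advancing time (a new reading comes with each control period).
- vision.read_camera(name): name is "side" or "top"; returns a dict with "pixels" (420x560x3 uint8, red, green, blue), "intrinsics" (3x3 intrinsics, pixels), "distortion" ([k1, k2, p1, p2, k3] as OpenCV has them; the pictures are not rectified), "world_from_camera" (4x4, takes a point from camera to world coordinates). Camera axes: x right, y up, looking along -z (the intrinsics and any distortion apply to the point x, -y, -z); pixel columns grow to the right and rows downward; lengths in m; the calibration is good to about 2 mm. A picture is of the moment at which its call begins. There is no depth.
- sign_off(): hands the job in, once; it reports no verdict.
The state is a dict: "time_s": time; "qpos": joint angles; "joint_velocities": joint speeds; "effort": joint torques, N m; "tool_pos": TCP position; "tool_rot": TCP orientation; "force": force on the tool from outside, world axes, zero at the start; "wrist_torque": the same for the moment, N m; "grip_width": finger opening in m.
Only numpy, scipy, OpenCV 4.12 (cv2) and the standard library are available. Lean on these libraries where they do the work, as an engineer would, in place of code of your own. Each camera call takes 0.05 s, during which the arm holds its last target.

## Task

Fold the shoe-care box's lid up so that it stands upright. Then take the skewer by its handle, thread it through every cedar ring standing in the two racks and lift them off all together as one stack, and lay the loaded skewer in the box's two side notches, stop plate and rings inside the walls, handle outside. Finally fold the lid fully shut; never let a ring drop to the shelf and leave the shoe horn and doorstop where they are.

Things in the scene. Friction and masses are not known exactly. Their poses are not given: they have to be found in the camera images.
- kitbox: fixed blue plastic shoe-care box, 130 (x) by 190 (y) by 100 mm high, walls and floor 5 mm; origin centre of underside. Both side walls (y = +-92 mm) have an open-topped notch at x = 0, 24 mm wide, bottom 61 mm above the shelf; a rod lying in both has its axis 66 mm up, along the box's y. Either end may take the handle.
- lid (a joint): the grey lid's hinge angle in rad: 0 = flat shut, 1.57 = standing straight up, 1.9 = stop. Opens upward and away (front edge rises). Stiff friction hinge (about 0.28 N m): it stays where it is left, and it starts ajar.
- lid_hinge (a point): point on the lid's hinge line, middle of the box's rear (+x) upper edge, 65 mm from the box's centre and 100 mm above the shelf; the hinge line runs along the box's y. The lid is 130 by 190 mm and 6 mm thick, rising from the hinge line.
- lid_bar (a point): middle of the steel grab bar of the lid: 10 mm round, 90 mm long, along the box's y, held on two thin posts 40 mm above the lid's upper face, 118 mm from the hinge line along the lid (so with the lid shut it is 53 mm forward of the box's centre, 146 mm above the shelf). It goes round the hinge line with the lid.
- skewer_grip (a point): centre of the skewer's dark wood handle, 100 (x) by 24 (y) by 44 mm (z); its x axis runs along the rod to the tip. From here along x: handle to 50 mm, bare neck 50-80, red stop plate 80-85 (50 wide, 44 tall), bare 10 mm round steel rod 85-275 mm. 130 g, balancing about 105 mm ahead of here, so on the shelf it leans, tip down about 0.09 rad.
- skewer_mid (a point): point on the rod's axis 157.5 mm ahead of the handle's centre; it lies over the box's centre when the skewer is laid in the notches with a side wall in the middle of its neck (12 mm of play either way).
- skewer_tip (a point): the rod's tip, on its axis, 275 mm ahead of the handle's centre.
- rackA: fixed dark-wood ring rack, 80 (x) by 68 mm (y), 38 mm high, origin centre of underside. Slots at y = -14 and +14 mm each hold one ring on edge with 2 mm play, hole axis along the rack's y, hole centre at x = 0, 58 mm above the shelf, all wood below the holes: a level rod can run along y through both rings from either end. Rings lift straight up. Rings 1, 2 start here.
- rackB: fixed dark-wood ring rack, 80 (x) by 68 mm (y), 38 mm high, origin centre of underside. Slots at y = -14 and +14 mm each hold one ring on edge with 2 mm play, hole axis along the rack's y, hole centre at x = 0, 58 mm above the shelf, all wood below the holes: a level rod can run along y through both rings from either end. Rings lift straight up. Rings 3, 4 start here.
- ring1_c (a point): cedar shoe-freshener ring, reddish wood, 72 mm outside, 36 mm hole, 16 mm thick, about 25 g. The point is its centre; its y axis runs through the hole. At the start it stands on edge in a rack slot, centre 58 mm above the shelf. It may be absent (None).
- ring2_c (a point): cedar shoe-freshener ring, reddish wood, 72 mm outside, 36 mm hole, 16 mm thick, about 25 g. The point is its centre; its y axis runs through the hole. At the start it stands on edge in a rack slot, centre 58 mm above the shelf. It may be absent (None).
- ring3_c (a point): cedar shoe-freshener ring, reddish wood, 72 mm outside, 36 mm hole, 16 mm thick, about 25 g. The point is its centre; its y axis runs through the hole. At the start it stands on edge in a rack slot, centre 58 mm above the shelf. It may be absent (None).
- ring4_c (a point): cedar shoe-freshener ring, reddish wood, 72 mm outside, 36 mm hole, 16 mm thick, about 25 g. The point is its centre; its y axis runs through the hole. At the start it stands on edge in a rack slot, centre 58 mm above the shelf. It may be absent (None).
- horn_c (a point): stainless shoe horn lying flat, about 210 by 36 mm, 7 mm thick, origin at its middle; leave alone.
- doorstop_c (a point): white plastic doorstop wedge, 90 by 42 mm, 30 mm high, point at its middle; leave alone.
- brush_c (a point): wooden shoe brush, 50 by 160 mm, 44 mm high, point at its centre; not needed.

How it is judged (in metres and radians):
On the way, in this order (a step that is already met when the one before it is completed fails the run):
1. the lid stands upright (1.35 to 1.8 rad) (value of joint lid between 1.35 and 1.8 rad), for 0.3 s.
2. every ring is threaded on the skewer and all are lifted clear of the racks at once (centres above 80 mm) (x of ring1_c in the frame of skewer_grip between 0.085 and 0.272 m and y of ring1_c in the frame of skewer_grip between -0.02 and 0.02 m and z of ring1_c in the frame of skewer_grip between -0.02 and 0.02 m and x of ring2_c in the frame of skewer_grip between 0.085 and 0.272 m and y of ring2_c in the frame of skewer_grip between -0.02 and 0.02 m and z of ring2_c in the frame of skewer_grip between -0.02 and 0.02 m and x of ring3_c in the frame of skewer_grip between 0.085 and 0.272 m and y of ring3_c in the frame of skewer_grip between -0.02 and 0.02 m and z of ring3_c in the frame of skewer_grip between -0.02 and 0.02 m and x of ring4_c in the frame of skewer_grip between 0.085 and 0.272 m and y of ring4_c in the frame of skewer_grip between -0.02 and 0.02 m and z of ring4_c in the frame of skewer_grip between -0.02 and 0.02 m and height (world z) of each of ring1_c, ring2_c, ring3_c, ring4_c above 0.08 m), for 0.3 s.
3. the loaded skewer lies in the box's two notches, all rings on it between the side walls, the lid still up (x of skewer_mid in the frame of kitbox between -0.014 and 0.014 m and y of skewer_mid in the frame of kitbox between -0.018 and 0.018 m and z of skewer_mid in the frame of kitbox between 0.056 and 0.076 m and angle between the x axis of skewer_grip and the y axis of kitbox, either way round below 0.12 rad and angle between skewer_grip's own x axis and vertical between 1.47 and 1.67 rad and x of ring1_c in the frame of skewer_grip between 0.085 and 0.272 m and y of ring1_c in the frame of skewer_grip between -0.02 and 0.02 m and z of ring1_c in the frame of skewer_grip between -0.02 and 0.02 m and x of ring2_c in the frame of skewer_grip between 0.085 and 0.272 m and y of ring2_c in the frame of skewer_grip between -0.02 and 0.02 m and z of ring2_c in the frame of skewer_grip between -0.02 and 0.02 m and x of ring3_c in the frame of skewer_grip between 0.085 and 0.272 m and y of ring3_c in the frame of skewer_grip between -0.02 and 0.02 m and z of ring3_c in the frame of skewer_grip between -0.02 and 0.02 m and x of ring4_c in the frame of skewer_grip between 0.085 and 0.272 m and y of ring4_c in the frame of skewer_grip between -0.02 and 0.02 m and z of ring4_c in the frame of skewer_grip between -0.02 and 0.02 m and y of ring1_c in the frame of kitbox between -0.09 and 0.09 m and y of ring2_c in the frame of kitbox between -0.09 and 0.09 m and y of ring3_c in the frame of kitbox between -0.09 and 0.09 m and y of ring4_c in the frame of kitbox between -0.09 and 0.09 m and value of joint lid above 1.2 rad), for 0.3 s.
At the end, for the whole second after the job is handed in: The lid is shut (under 0.06 rad); the skewer lies level along the box's y in both notches (rod point over the box's centre within 14 mm across and 18 mm along, 56 to 76 mm up), every ring threaded on it ahead of the stop plate and inside the side walls; all at rest (x of skewer_mid in the frame of kitbox between -0.014 and 0.014 m and y of skewer_mid in the frame of kitbox between -0.018 and 0.018 m and z of skewer_mid in the frame of kitbox between 0.056 and 0.076 m and angle between the x axis of skewer_grip and the y axis of kitbox, either way round below 0.12 rad and angle between skewer_grip's own x axis and vertical between 1.47 and 1.67 rad and x of ring1_c in the frame of skewer_grip between 0.085 and 0.272 m and y of ring1_c in the frame of skewer_grip between -0.02 and 0.02 m and z of ring1_c in the frame of skewer_grip between -0.02 and 0.02 m and x of ring2_c in the frame of skewer_grip between 0.085 and 0.272 m and y of ring2_c in the frame of skewer_grip between -0.02 and 0.02 m and z of ring2_c in the frame of skewer_grip between -0.02 and 0.02 m and x of ring3_c in the frame of skewer_grip between 0.085 and 0.272 m and y of ring3_c in the frame of skewer_grip between -0.02 and 0.02 m and z of ring3_c in the frame of skewer_grip between -0.02 and 0.02 m and x of ring4_c in the frame of skewer_grip between 0.085 and 0.272 m and y of ring4_c in the frame of skewer_grip between -0.02 and 0.02 m and z of ring4_c in the frame of skewer_grip between -0.02 and 0.02 m and y of ring1_c in the frame of kitbox between -0.09 and 0.09 m and y of ring2_c in the frame of kitbox between -0.09 and 0.09 m and y of ring3_c in the frame of kitbox between -0.09 and 0.09 m and y of ring4_c in the frame of kitbox between -0.09 and 0.09 m and value of joint lid below 0.06 rad and linear speed of skewer below 0.02 m/s and velocity of joint lid between -0.05 and 0.05 rad/s and linear speed of each of ring1, ring2, ring3, ring4 below 0.03 m/s); the robot touches nothing.
It fails at once if a ring drops to the shelf (height (world z) of any of ring1_c, ring2_c, ring3_c, ring4_c below 0.03 m).
It fails at once if the shoe horn or the doorstop is moved by more than 30 mm (distance of any of horn_c, doorstop_c from where it was at the start of the episode above 0.03 m).
Of ring1, ring2, ring3, ring4 only 2 to 4 are there at a start; the rules pass over those that are not, and their reading is None.
At some moment in a run one of skewer, brush may be knocked a few centimetres aside while the robot is not near it.
It also fails if it takes over 192 s, if anything falls off the work surface, if the arm or the gripper's body presses on something with over 40 N, if the wrist force passes 120 N, or if a joint passes its speed limit or range.

## Working session

There is one attempt and no reset: what is moved stays moved. The work goes in short steps, Python scripts to look and compute and a tool call to move; the robot and the scene stay as the last step left them, time stands still between calls to the robot, and variables do not carry over. Pictures are saved under pics/ and viewed, and the job is handed in when it is done.

Besides the shell and the picture viewer there is one more tool, called as a command line: name --argument value ..., lists and objects as JSON in quotes. drive_tool: Moves the arm, as the interface text tells. Its arguments: {"type":"object","properties":{"offset":{"type":"array"},"angular":{"type":"array"},"fingers":{"type":"number"},"squeeze":{"type":"number"}},"required":["offset","angular"]}

```bash
mkdir -p pics; ls; python3 - <<'E'
from cell import telemetry, vision
import cv2,json
for n in ("top","side"):
    d=vision.read_camera(n)
    cv2.imwrite(f"pics/{n}0.png",d["pixels"][:,:,::-1])
    print(n,d["intrinsics"],d["distortion"],d["world_from_camera"])
print(telemetry.get_obs())
E
```

```text
pics
top [[453.51355373   0.         281.30650424]
 [  0.         453.51355373 212.72960853]
 [  0.           0.           1.        ]] [-0.07272676  0.          0.          0.          0.        ] [[-0.02076954  0.99920652 -0.03398462  0.49148168]
 [-0.99974892 -0.02104273 -0.00770079 -0.06542054]
 [-0.00840981  0.03381614  0.99939269  1.26168903]
 [ 0.          0.          0.          1.        ]]
side [[534.76541401   0.         280.02011317]
 [  0.         534.76541401 207.95815916]
 [  0.           0.           1.        ]] [-0.03144324  0.          0.          0.          0.        ] [[ 0.98254158  0.13201928 -0.13108373  0.37596868]
 [-0.18603478  0.69053289 -0.69896738 -0.95630695]
 [-0.00175954  0.71115065  0.70303745  1.01095597]
 [ 0.          0.          0.          1.        ]]
{'time_s': 0.1, 'qpos': array([-70.64035199,  18.43440187,  -4.01582283,  83.16657538,
         1.29578073,  78.53859131,  -3.26139167]), 'joint_velocities': array([ 0.00657791, -0.05169766,  0.01844157, -0.28173709, -0.02179973,
       -0.12989088,  0.02026484]), 'effort': array([-3.88164135e-04, -4.92574489e+01, -4.05882485e-01, -3.13397813e+01,
       -6.40984462e-02,  3.95200134e-02,  9.89883733e-05]), 'tool_pos': array([0.20669736, 0.615741  , 0.20798729]), 'tool_rot': array([-176.39415729,   89.90551543, -104.9451998 ]), 'force': array([-0.59964901, -1.15557251,  0.60323257]), 'wrist_torque': array([-0.04314018, -0.01705673,  0.0077098 ]), 'grip_width': 0.08673782288253853}
```

View pics/top0.png

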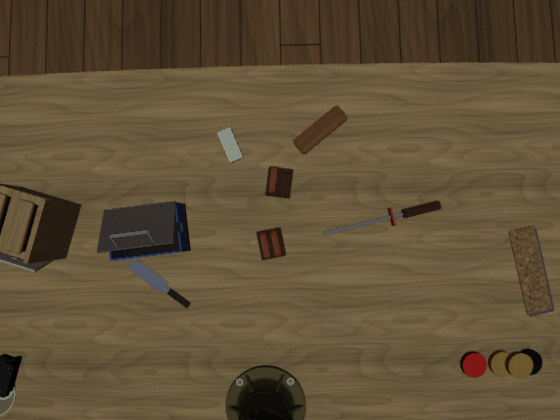

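View pics/side0.png

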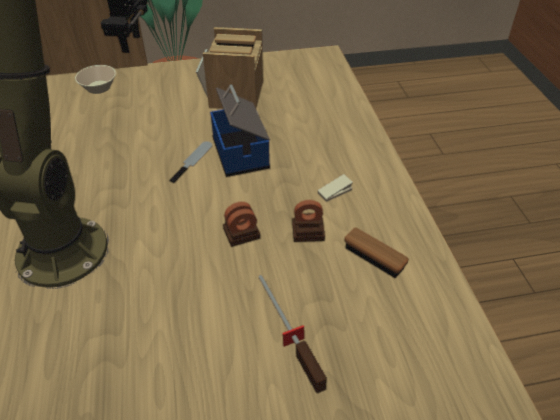

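```bash
cat > h.py <<'E'
import numpy as np, cv2
from cell import telemetry, vision
from scipy.spatial.transform import Rotation as R
def cam(n): return vision.read_camera(n)
def ray(d,uv):
    uv=np.array(uv,float).reshape(-1,1,2)
    p=cv2.undistortPoints(uv,d["intrinsics"],np.array(d["distortion"]))[:,0]
    T=d["world_from_camera"]
    v=np.c_[p[:,0],-p[:,1],-np.ones(len(p))]@T[:3,:3].T
    return T[:3,3],v/np.linalg.norm(v,axis=1,keepdims=True)
def onz(d,uv,z):
    o,v=ray(d,uv); return o+v*((z-o[2])/v[:,2])[:,None]
def proj(d,P):
    P=np.atleast_2d(P); T=d["world_from_camera"]
    c=(P-T[:3,3])@T[:3,:3]; c=c*[1,-1,-1]
    return cv2.projectPoints(c.reshape(-1,1,3),np.zeros(3),np.zeros(3),d["intrinsics"],np.array(d["distortion"]))[0][:,0]
def tri(d1,u1,d2,u2):
    o1,v1=ray(d1,u1);o2,v2=ray(d2,u2);v1=v1[0];v2=v2[0]
    A=np.c_[v1,-v2];s=np.linalg.lstsq(A,o2-o1,rcond=None)[0]
    a=o1+s[0]*v1;b=o2+s[1]*v2
    return (a+b)/2,np.linalg.norm(a-b)
def crop(d,name,x0,y0,x1,y1,s):
    im=np.ascontiguousarray(d["pixels"][y0:y1,x0:x1,::-1]); im=cv2.resize(im,None,fx=s,fy=s,interpolation=cv2.INTER_CUBIC)
    cv2.imwrite("pics/"+name,im)
def pose():
    o=telemetry.get_obs(); return np.array(o["tool_pos"]),R.from_euler("xyz",o["tool_rot"],degrees=True)
def goal(p,Rm):
    "offset,rotvec in tool frame to reach world p and Rotation Rm"
    p0,R0=pose(); return R0.inv().apply(np.array(p)-p0),(R0.inv()*Rm).as_rotvec()
E
python3 - <<'E'
from h import *
t=cam("top");s=cam("side")
np.savez("cams.npz",t=t["pixels"],s=s["pixels"])
crop(t,"t1.png",80,150,220,260,5)
crop(t,"t2.png",240,150,350,260,5)
crop(t,"t3.png",310,180,450,250,5)
crop(s,"s1.png",190,80,330,190,5)
crop(s,"s2.png",210,190,340,290,6)
crop(s,"s3.png",240,260,350,400,4)
E
```

```text
(no output)
```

View pics/t1.png

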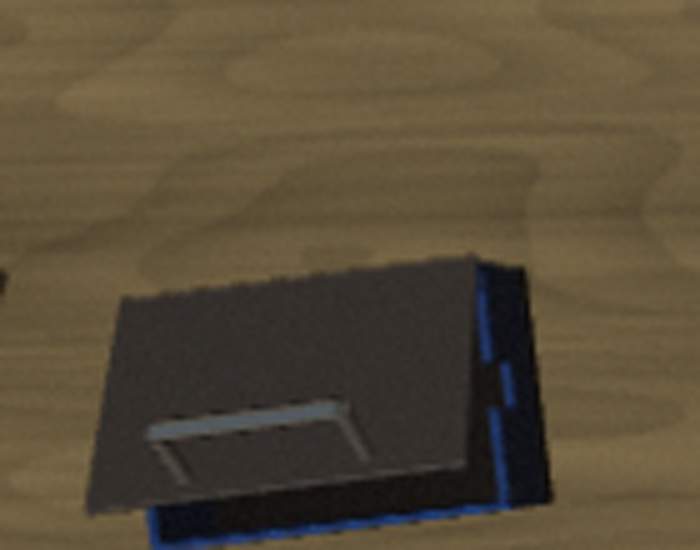

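View pics/t2.png

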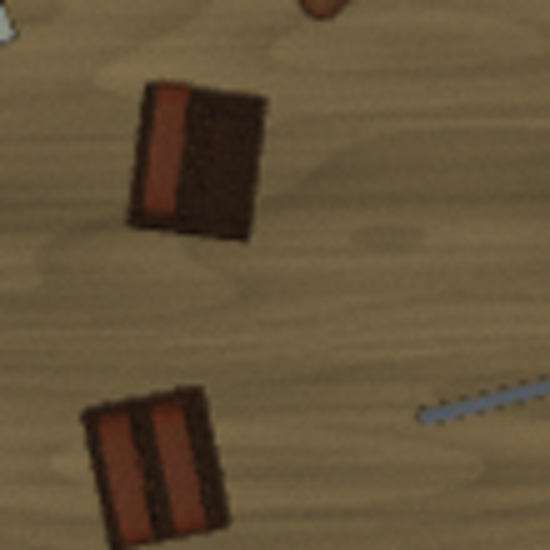

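View pics/t3.png

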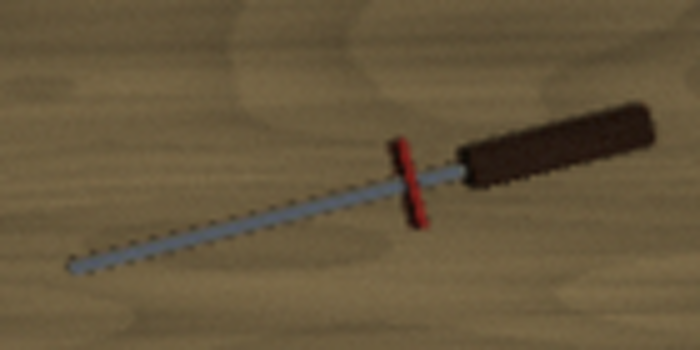

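View pics/s1.png

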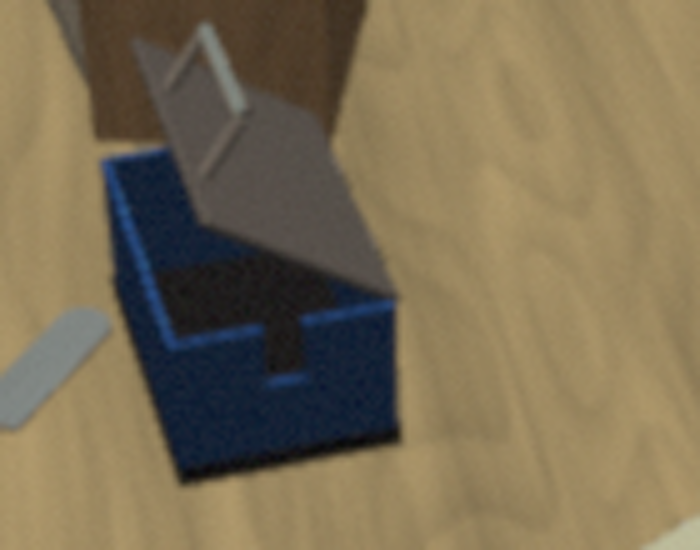

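View pics/s2.png

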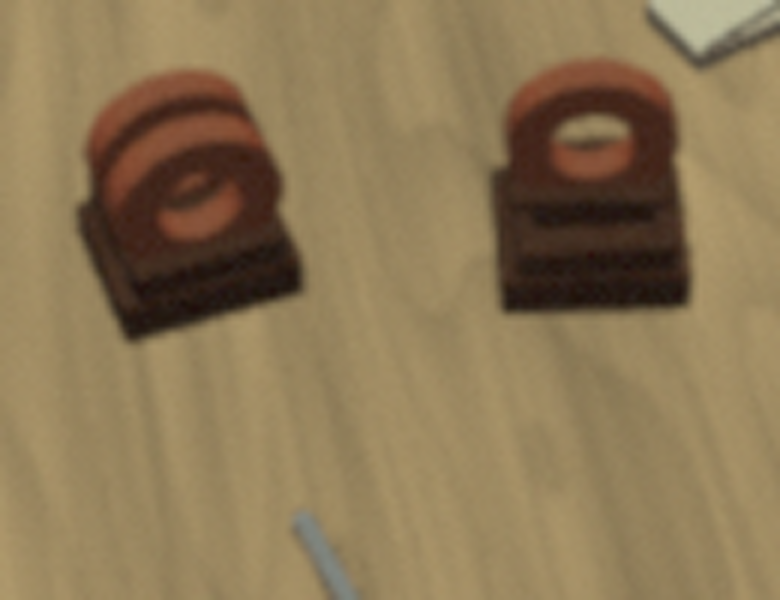

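View pics/s3.png

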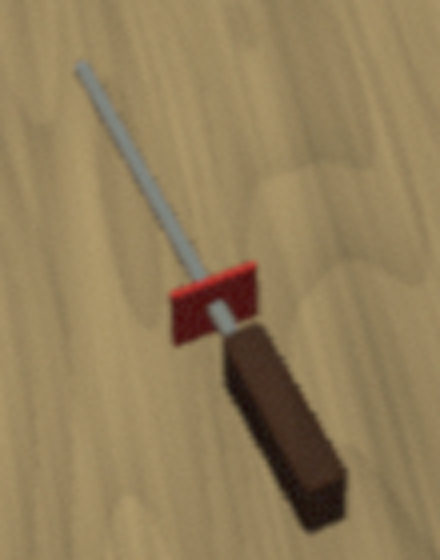

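```bash
python3 - <<'E'
from h import *
t=cam("top");s=cam("side")
crop(t,"t4.png",90,190,210,320,5)
def C(pts,x0,y0,k): return np.array(pts,float)/k+[x0,y0]
box_s=onz(s,C([(175,347),(395,300),(103,160)],190,80,5),0.1)
print("box side rim",box_s)
box_t=onz(t,C([(507,507),(480,265)],80,150,5),0.1); print("box top rim",box_t)
ra=onz(t,C([(83,410),(203,388),(230,525),(112,548)],240,150,5),0.038)
rb=onz(t,C([(146,82),(268,97),(247,241),(127,226)],240,150,5),0.038)
for n,r in(("near",ra),("far",rb)):
    c=r.mean(0); 
    print(n,c,[np.linalg.norm(r[i]-r[(i+1)%4]) for i in range(4)])
    ay=r[0]+r[3]-r[1]-r[2]; print("yaw of y axis-90",np.degrees(np.arctan2(ay[1],ay[0]))-90)
# rings
for q in ([(100,415),(130,412),(150,540),(122,545)],[(153,405),(182,402),(203,528),(177,533)],[(152,82),(189,84),(180,215),(143,213)]):
    g=onz(t,C(q,240,150,5),0.065);print("ring",g.mean(0))
# skewer
pt=C([(75,267)],310,180,5);ps=C([(82,66)],240,260,4);print("tip",tri(t,pt,s,ps))
def z(uv): return uv
h_end_t=C([(653,125)],310,180,5)
print("handle back top",onz(t,C([(645,106),(654,143),(462,150),(473,186)],310,180,5),0.044))
E
```

```text
box side rim [[0.44067343 0.20079902 0.1       ]
 [0.56573687 0.21938069 0.1       ]
 [0.41884605 0.38597068 0.1       ]]
box top rim [[0.43693817 0.20240427 0.1       ]
 [0.56182061 0.21467964 0.1       ]]
near [ 0.45057824 -0.02755545  0.038     ] [np.float64(0.06583916264719362), np.float64(0.07518816781048798), np.float64(0.06477457641284701), np.float64(0.07596049745290973)]
yaw of y axis-90 9.53089709938169
far [ 0.61566998 -0.0525387   0.038     ] [np.float64(0.06666354300647702), np.float64(0.07902731253547325), np.float64(0.06541143693706802), np.float64(0.07893809135864904)]
yaw of y axis-90 -8.331054862715746
ring [ 0.44642038 -0.01168137  0.065     ]
ring [ 0.45164364 -0.03987336  0.065     ]
ring [ 0.62018148 -0.03655428  0.065     ]
tip (array([ 0.47471428, -0.17541861,  0.00621403]), np.float64(0.0005540375923985522))
handle back top [[ 0.55511011 -0.48323148  0.044     ]
 [ 0.53497955 -0.48750238  0.044     ]
 [ 0.53337709 -0.38250894  0.044     ]
 [ 0.51384665 -0.38790787  0.044     ]]
```

View pics/t4.png

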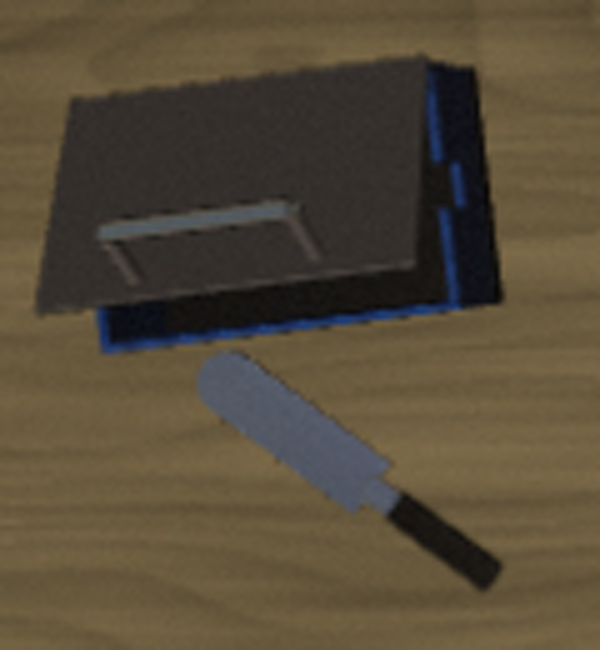

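```bash
python3 - <<'E'
from h import *
t=cam("top");s=cam("side")
def C(pts,x0,y0,k): return np.array(pts,float)/k+[x0,y0]
f=onz(t,C([(103,350),(457,308)],90,190,5),0.1);print("front rim top",f)
d=f[0]-f[1];print("len",np.linalg.norm(d),"yaw",np.degrees(np.arctan2(d[1],d[0]))-90)
# bar ends: top crop t4 & side crop s1
tl=C([(103,233)],90,190,5);tr=C([(295,210)],90,190,5)
sl=C([(204,27)],190,80,5);sr=C([(240,108)],190,80,5)
print("barL",tri(t,tl,s,sl));print("barR",tri(t,tr,s,sr))
p,Rt=pose();print(p,Rt.as_matrix())
E
```

```text
front rim top [[0.41775187 0.3883925  0.1       ]
 [0.43642468 0.20241253 0.1       ]]
len 0.18691501237660182 yaw 5.733413067170048
barL (array([0.48044295, 0.3453667 , 0.2080865 ]), np.float64(0.001744370902973762))
barR (array([0.48913526, 0.25140278, 0.21462602]), np.float64(0.0008688292675339741))
[0.20682484 0.61613803 0.20879373] [[-6.69148455e-05 -9.48028235e-01  3.18186205e-01]
 [-2.56730868e-04  3.18186211e-01  9.48028201e-01]
 [-9.99999965e-01 -1.82510600e-05 -2.64679493e-04]]
```

```bash
cat >> h.py <<'E'
def down(yawz):
    "tool x down, tool z at world yaw (deg)"
    a=np.radians(yawz); z=np.array([np.cos(a),np.sin(a),0]); x=np.array([0,0,-1.]); y=np.cross(z,x)
    return R.from_matrix(np.c_[x,y,z])
def pg(p,Rm):
    o,r=goal(p,Rm); print("off",np.round(o,4),"rot",np.round(r,4))
E
python3 - <<'E'
from h import *
pg([0.485,0.2985,0.40],down(6.2))
E
```

```text
off [-0.1911 -0.3648 -0.2127] rot [ 1.1388e+00 -2.0000e-04  2.0000e-04]
```

drive_tool --offset '[[-0.05,0,0],[-0.1,0,0],[-0.15,0,0],[-0.191,-0.03,-0.017],[-0.191,-0.075,-0.044],[-0.191,-0.12,-0.07],[-0.191,-0.165,-0.096],[-0.191,-0.21,-0.122],[-0.191,-0.255,-0.149],[-0.191,-0.3,-0.175]]' --angular '[[0,0,0],[0.1,0,0],[0.25,0,0],[0.38,0,0],[0.5,0,0],[0.63,0,0],[0.76,0,0],[0.88,0,0],[1.0,0,0],[1.1,0,0]]' --fingers -0.3

```text
time_s: 1.65
tool_pos: [0.4365, 0.3534, 0.4001]
tool_rot: [32.3, 90.0, 40.5]
force: [0.6, 0.3, -0.1]
grip_width: 0.0566
```

```bash
python3 - <<'E'
from h import *
o=telemetry.get_obs();print(o["time_s"],o["tool_pos"],o["tool_rot"],o["grip_width"],o["qpos"])
pg([0.485,0.2985,0.25],down(6.2))
t=cam("top");s=cam("side")
crop(t,"t5.png",60,80,260,280,3)
crop(s,"s5.png",150,0,350,200,3)
p,_=pose();print(proj(t,p),proj(s,p))
E
```

```text
1.65 [0.43646075 0.35335431 0.40013988] [32.28508278 89.97180072 40.51502892] 0.056553372634372184 [-54.40504689   6.17762948  14.27369904  76.44223104  -1.5337586
  97.53856186 -32.182944  ]
off [ 0.1501 -0.0613  0.0401] rot [ 0.0354  0.0004 -0.0003]
[[ 71.74525805 258.56249929]] [[209.77307456  20.46481452]]
```

View pics/s5.png

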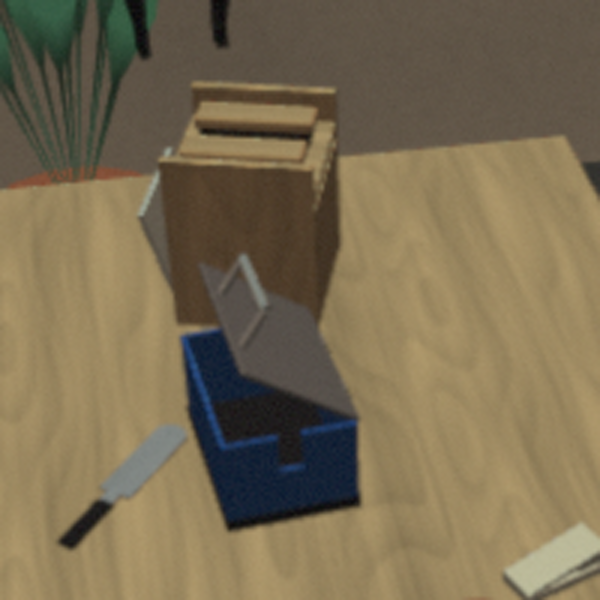

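drive_tool --offset '[[0.0,-0.03,0.02],[0.04,-0.061,0.04],[0.08,-0.061,0.04],[0.11,-0.061,0.04],[0.14,-0.061,0.04],[0.15,-0.061,0.04]]' --angular '[[0.02,0,0],[0.035,0,0],[0.035,0,0],[0.035,0,0],[0.035,0,0],[0.035,0,0]]' --fingers -0.1

```text
time_s: 2.5
tool_pos: [0.4878, 0.2925, 0.249]
tool_rot: [-87.1, 89.8, -81.4]
force: [-0.5, 0.5, -0.1]
grip_width: 0.0477
```

```bash
python3 - <<'E'
from h import *
o=telemetry.get_obs();print(o["time_s"],o["tool_pos"],o["tool_rot"],o["grip_width"],o["qpos"])
pg([0.485,0.2985,0.21],down(6.2))
t=cam("top");s=cam("side")
crop(t,"t6.png",60,140,220,280,4)
crop(s,"s6.png",170,40,310,180,4)
p,_=pose();print(proj(t,p),proj(s,p))
E
```

```text
2.5 [0.48778042 0.29247649 0.2489967 ] [-87.11028809  89.76845195 -81.42781804] 0.04770873868800359 [-49.49584269   7.48468678  17.44420748  92.10953873  -2.05192536
  80.84496274 -26.17882158]
off [ 0.039   0.0064 -0.0022] rot [-0.009   0.0002  0.004 ]
[[126.30907911 232.61664465]] [[234.78621793  81.77598417]]
```

View pics/s6.png

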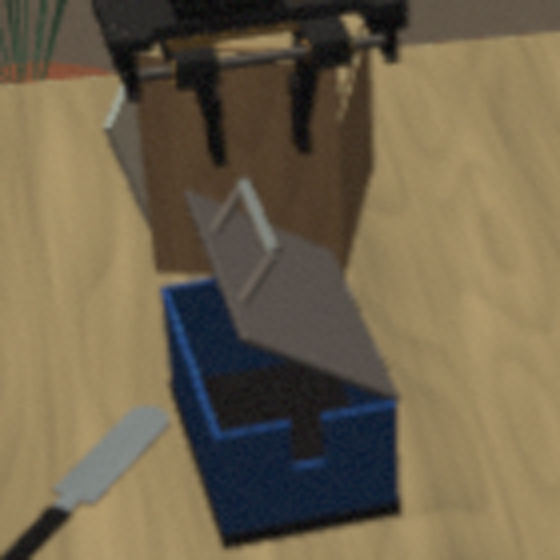

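View pics/t6.png

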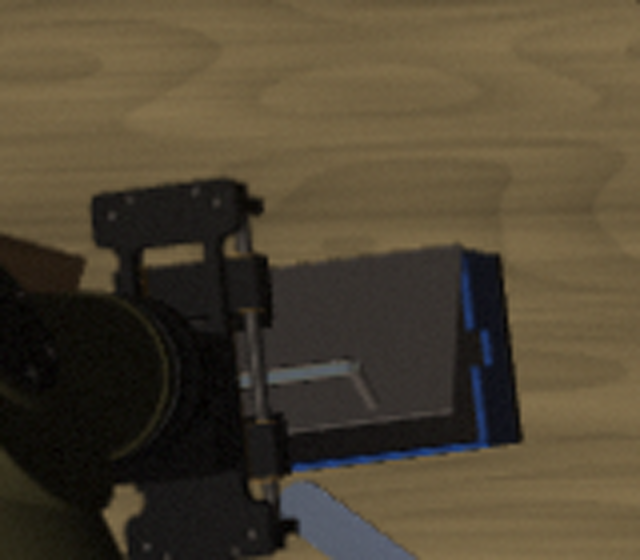

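```bash
python3 - <<'E'
from h import *
s=cam("side");t=cam("top")
p,Rt=pose();print(p)
for dz in (0.024,-0.024):
    for dx in (0.008,-0.011,-0.03): print(dz,dx,(proj(s,p+Rt.apply([dx,0,dz]))-[170,40])*4)
E
```

```text
[0.48936941 0.29315961 0.25210633]
0.024 0.008 [[296.04328766 168.97153594]]
0.024 -0.011 [[294.52714458 143.99404267]]
0.024 -0.03 [[292.98408594 118.55621985]]
-0.024 0.008 [[225.99884447 180.28984368]]
-0.024 -0.011 [[223.82157108 155.25196501]]
-0.024 -0.03 [[221.60544987 129.749369  ]]
```

drive_tool --offset '[[0.01,0.003,-0.001],[0.02,0.006,-0.003],[0.03,0.006,-0.003],[0.037,0.006,-0.003],[0.037,0.006,-0.003]]' --angular '[[-0.005,0,0],[-0.009,0,0],[-0.009,0,0.004],[-0.009,0,0.004],[-0.009,0,0.004]]' --fingers -0.1

```text
time_s: 3.32
tool_pos: [0.4857, 0.2984, 0.2143]
tool_rot: [23.9, 89.8, 30.1]
force: [-0.7, -0.2, 0.3]
grip_width: 0.0477
```

```bash
python3 - <<'E'
from h import *
s=cam("side")
p,Rt=pose();print(p)
crop(s,"s7.png",170,40,310,180,4)
for dz in (0.024,-0.024):
    for dx in (0.008,-0.011): print(dz,dx,(proj(s,p+Rt.apply([dx,0,dz]))-[170,40])*4)
for i in range(3):
    s=cam("side");print(pose()[0])
E
```

```text
[0.48594218 0.29856142 0.21481545]
0.024 0.008 [[292.53463468 212.78436026]]
0.024 -0.011 [[291.04998201 188.75262099]]
-0.024 0.008 [[224.01414552 224.46139324]]
-0.024 -0.011 [[221.89214791 200.37564568]]
[0.48614319 0.29872951 0.21522779]
[0.48623374 0.29883097 0.2154249 ]
[0.48627359 0.29887025 0.21555618]
```

View pics/s7.png

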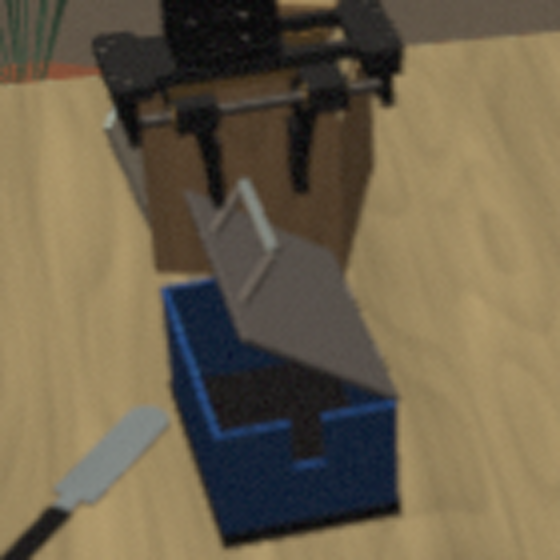

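```bash
python3 - <<'E'
from h import *
s=cam("side")
im=s["pixels"][60:110,205:265,::-1].astype(float)
im=np.clip(im*1.8+20,0,255).astype(np.uint8)
cv2.imwrite("pics/s8.png",cv2.resize(im,None,fx=12,fy=12,interpolation=cv2.INTER_NEAREST))
p,Rt=pose();print((proj(s,p+Rt.apply([[0.008,0,.024],[0.008,0,-.024],[.008,-.0095,.024],[.008,.0095,.024]]))-[205,60])*12)
E
```

```text
[[458.55775401 394.60293398]
 [252.99408102 429.83011691]
 [468.73219263 416.61576219]
 [448.47419532 372.78711184]]
```

View pics/s8.png

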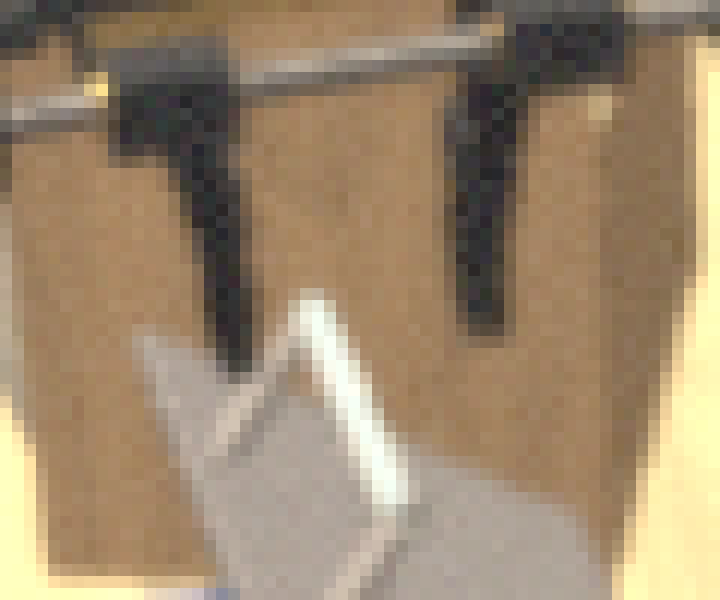

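```bash
python3 - <<'E'
from h import *
s=cam("side");t=cam("top")
P=[[0,0,0],[0,0,0.05],[.1,0,0],[0,-.1,0]]
print(proj(s,P),proj(t,P))
crop(s,"s9.png",0,160,130,300,4); crop(t,"t9.png",210,340,320,420,5)
E
```

```text
[[ 61.86004893 251.23395006]
 [ 55.94230974 237.79774237]
 [102.56780595 245.65374361]
 [ 57.74927427 282.73433339]] [[265.28164167 405.06582958]
 [264.47216966 412.26120943]
 [264.50296943 369.45277375]
 [301.22741891 404.43552358]]
```

View pics/s9.png

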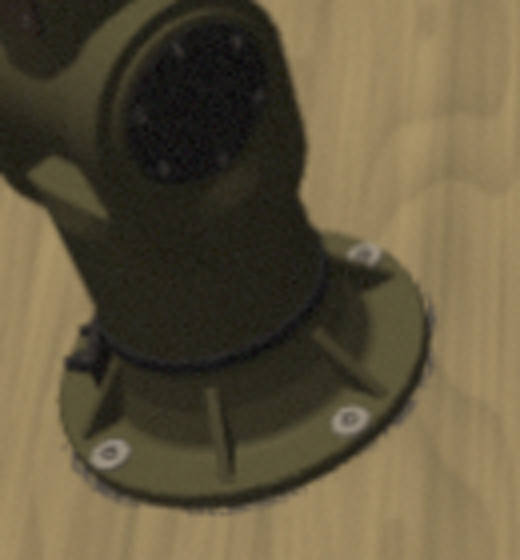

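View pics/t9.png

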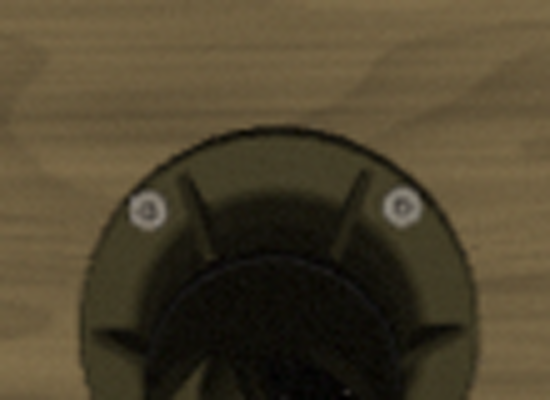

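```bash
python3 - <<'E'
from h import *
s=cam("side");t=cam("top")
p,Rt=pose();print(p)
q=p+Rt.apply([[-.07,0,.024],[-.07,0,-.024],[-.07,0.037,0.09],[-.07,-.037,0.09],[.008,0,.024],[.008,0,-.024]])
print(q)
print((proj(t,q)-[60,140])*4,(proj(s,q)-[170,40])*4)
crop(t,"t10.png",60,140,220,280,4);crop(s,"s10.png",170,0,310,140,4)
E
```

```text
[0.48605317 0.29882614 0.21528293]
[[0.50960029 0.30119755 0.28539648]
 [0.46187947 0.29603319 0.28516735]
 [0.57123509 0.3450836  0.28580447]
 [0.57919776 0.27151349 0.28561858]
 [0.50994938 0.30143241 0.20739761]
 [0.46222856 0.29626805 0.20716849]]
[[227.18781827 332.42486132]
 [237.55464642 419.90106238]
 [147.83617161 221.44055644]
 [279.31808816 203.73571007]
 [275.56039597 333.32131646]
 [285.24704558 414.45197143]] [[286.28948303 110.45258627]
 [215.0790549  121.92911895]
 [367.77502478  68.3253596 ]
 [398.055573   122.63799738]
 [292.61081833 211.94251782]
 [224.09289367 223.6650253 ]]
```

View pics/t10.png

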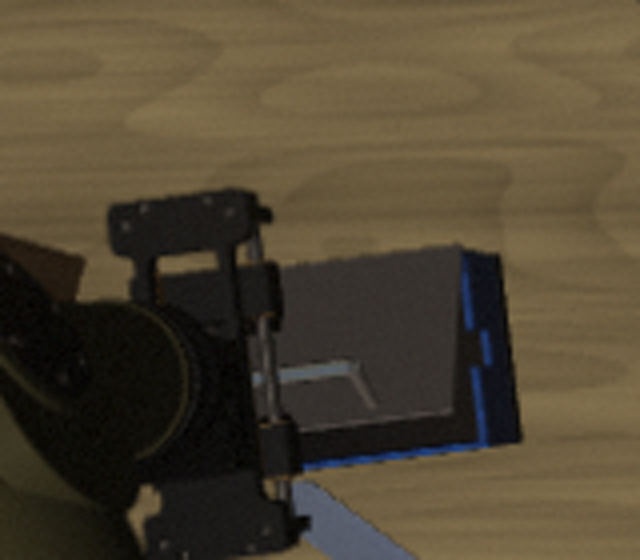

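View pics/s10.png

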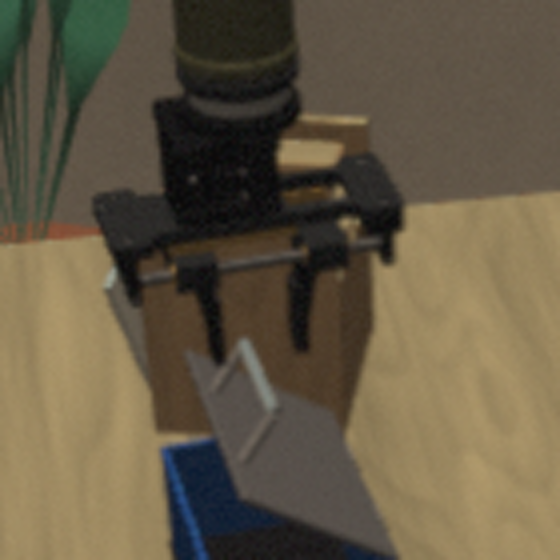

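drive_tool --offset '[[0.004,0,0],[0.008,0,0],[0.008,0,0],[0.008,0,0],[0.008,0,0]]' --angular '[[0,0,0],[0,0,0],[0,0,0],[0,0,0],[0,0,0]]' --fingers 0.9 --squeeze 4

```text
time_s: 4.4
tool_pos: [0.4862, 0.2989, 0.2074]
tool_rot: [27.7, 89.7, 33.9]
force: [0.3, 0.5, 0.9]
grip_width: 0.0078
```

```bash
python3 - <<'E'
from h import *
s=cam("side");t=cam("top")
o=telemetry.get_obs();print(o["tool_pos"],o["grip_width"],o["force"],o["wrist_torque"])
crop(s,"s11.png",190,50,290,130,7)
E
```

```text
[0.48618401 0.29889084 0.20744428] 0.005725670195125838 [ 0.64411383 -0.16884806 -0.62231881] [-0.08471793  0.02621263 -0.01103575]
```

View pics/s11.png

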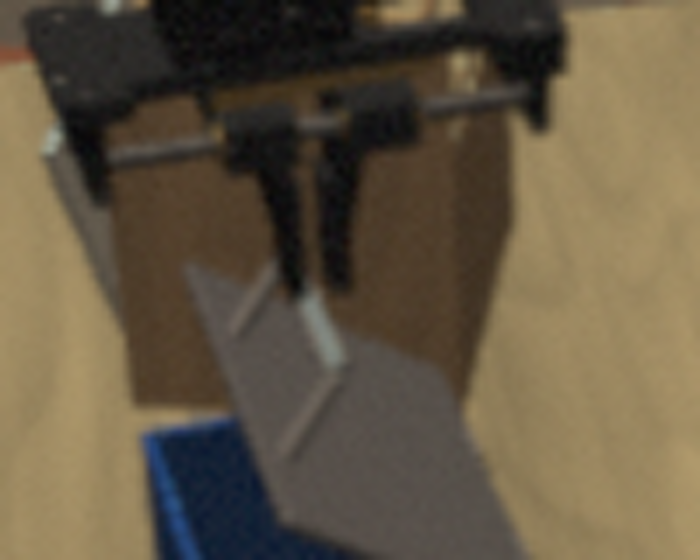

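drive_tool --offset '[[-0.012,0,0],[-0.012,0,0],[-0.012,0,0],[-0.012,0,0],[0.0,0,0],[0.006,0,0],[0.012,0,0],[0.018,0,0],[0.018,0,0]]' --angular '[[0,0,0],[0,0,0],[0,0,0],[0,0,0],[0,0,0],[0,0,0],[0,0,0],[0,0,0],[0,0,0]]' --fingers 0.0 --squeeze 4

```text
time_s: 5.62
tool_pos: [0.4859, 0.2988, 0.1888]
tool_rot: [26.8, 89.7, 32.9]
force: [-0.4, -0.4, 0.3]
grip_width: 0.0432
```

```bash
python3 - <<'E'
from h import *
s=cam("side")
o=telemetry.get_obs();print(o["tool_pos"],o["grip_width"],o["force"],o["wrist_torque"])
p,Rt=pose();print((proj(s,p+Rt.apply([[.008,0,-.022],[.008,0,.022]]))-[190,50])*7)
crop(s,"s12.png",190,50,290,130,7)
E
```

```text
[0.48617855 0.29886951 0.18923555] 0.04351811410557485 [-0.34408874  0.57014992  0.02495074] [-0.07383934  0.05634633 -0.02963565]
[[262.17724974 377.15160062]
 [370.72240738 358.25263907]]
```

View pics/s12.png

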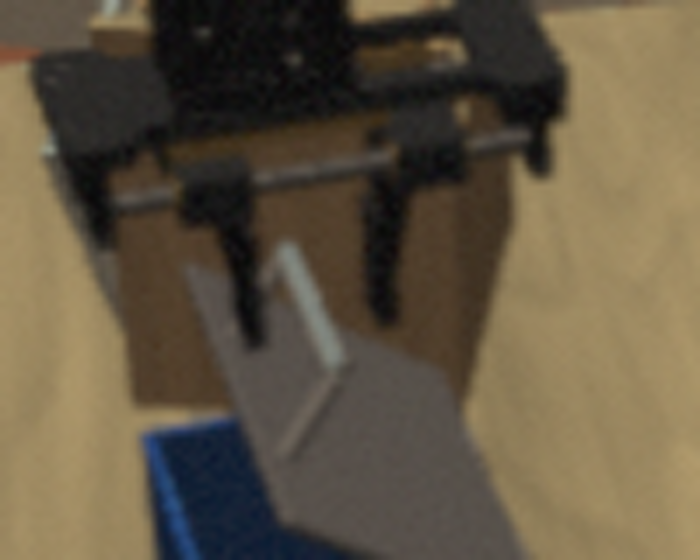

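drive_tool --offset '[[0,0,0],[0,0,0],[0,0,0],[0,0,0],[0,0,0]]' --angular '[[0,0,0],[0,0,0],[0,0,0],[0,0,0],[0,0,0]]' --fingers 0.9 --squeeze 4

```text
time_s: 6.3
tool_pos: [0.4854, 0.2989, 0.1894]
tool_rot: [36.2, 89.8, 42.4]
force: [-2.6, -1.9, 2.0]
grip_width: 0.0101
```

```bash
python3 - <<'E'
from h import *
s=cam("side")
o=telemetry.get_obs();print(o["tool_pos"],o["grip_width"],o["force"],o["wrist_torque"])
crop(s,"s13.png",190,50,290,130,7)
E
```

```text
[0.48539261 0.29884817 0.18929986] 0.009888591741064363 [-3.51856109 -1.58195482  2.98457356] [-0.344348    0.85499631 -0.01385707]
```

View pics/s13.png

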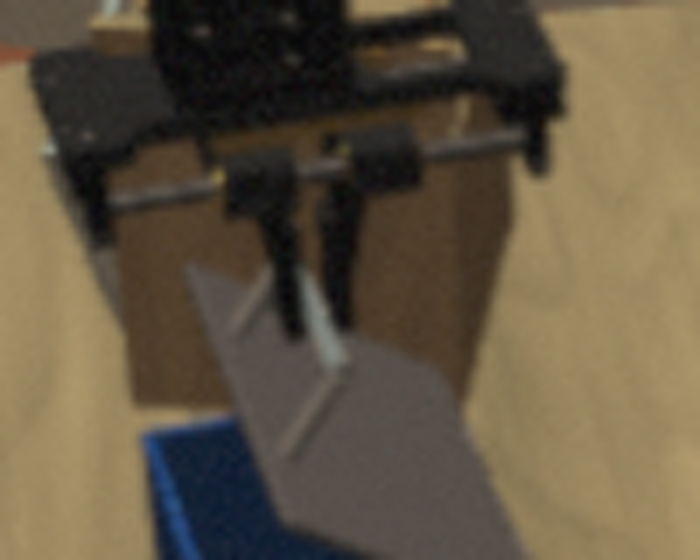

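drive_tool --offset '[[0,0,0.004],[-0.005,0,0.01],[-0.01,0,0.02],[-0.016,0,0.03],[-0.019,0,0.041],[-0.021,0,0.052],[-0.023,0,0.0625],[-0.023,0,0.074],[-0.0225,0,0.085],[-0.0215,0,0.0955]]' --angular '[[0,0,0],[0,0,0],[0,0,0],[0,0,0],[0,0,0],[0,0,0],[0,0,0],[0,0,0],[0,0,0],[0,0,0]]' --fingers 0.65 --squeeze 4

```text
time_s: 7.6
tool_pos: [0.5811, 0.3092, 0.2109]
tool_rot: [33.7, 89.8, 39.9]
force: [-3.0, 0.0, 1.1]
grip_width: 0.015
```

```bash
python3 - <<'E'
from h import *
s=cam("side");t=cam("top")
o=telemetry.get_obs();print(o["tool_pos"],o["tool_rot"],o["grip_width"],o["force"],o["wrist_torque"])
crop(s,"s14.png",190,20,310,160,5)
crop(t,"t14.png",60,140,220,280,4)
E
```

```text
[0.58181305 0.30884921 0.21041902] [19.66281221 89.73645871 25.80196226] 0.015187150862208306 [ 0.32513846 -0.12586055 -0.90477408] [-0.10694128  0.07134186 -0.00950627]
```

View pics/s14.png

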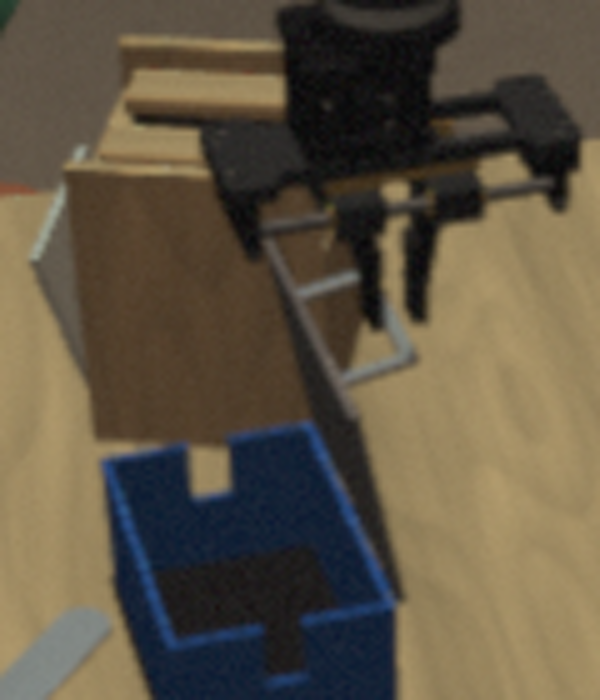

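View pics/t14.png

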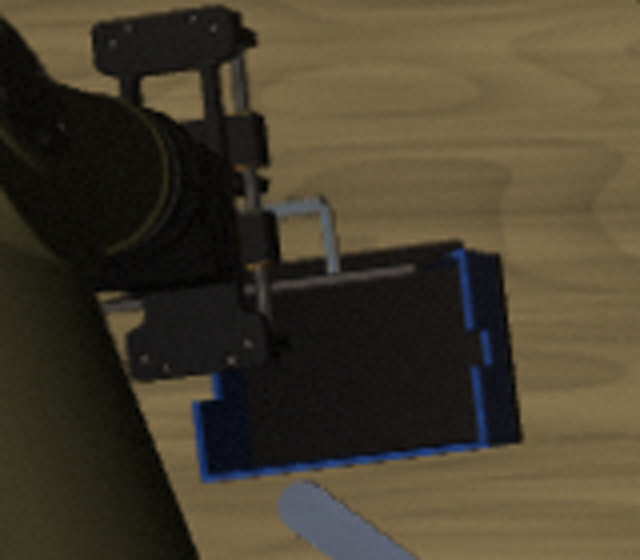

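drive_tool --offset '[[0.0,0,0.006],[0.002,0,0.012],[0.004,0,0.018],[0.006,0,0.023],[0.008,0,0.027],[0.008,0,0.027]]' --angular '[[0,0,0],[0,0,0],[0,0,0],[0,0,0],[0,0,0],[0,0,0]]'

```text
time_s: 8.45
tool_pos: [0.6095, 0.3116, 0.2024]
tool_rot: [13.6, 89.7, 19.7]
force: [-0.2, -0.0, -0.3]
grip_width: 0.015
```

```bash
python3 - <<'E'
from h import *
s=cam("side");t=cam("top")
o=telemetry.get_obs();print(o["tool_pos"],o["tool_rot"],o["grip_width"],o["force"],o["wrist_torque"])
crop(s,"s15.png",190,20,310,160,5)
crop(t,"t15.png",60,140,220,280,4)
E
```

```text
[0.60924571 0.31156842 0.20257164] [14.91075101 89.67992353 21.02965848] 0.01539823890552938 [-1.18916802  0.02289179  0.99329516] [-0.08780965  0.06820485 -0.01789544]
```

View pics/s15.png

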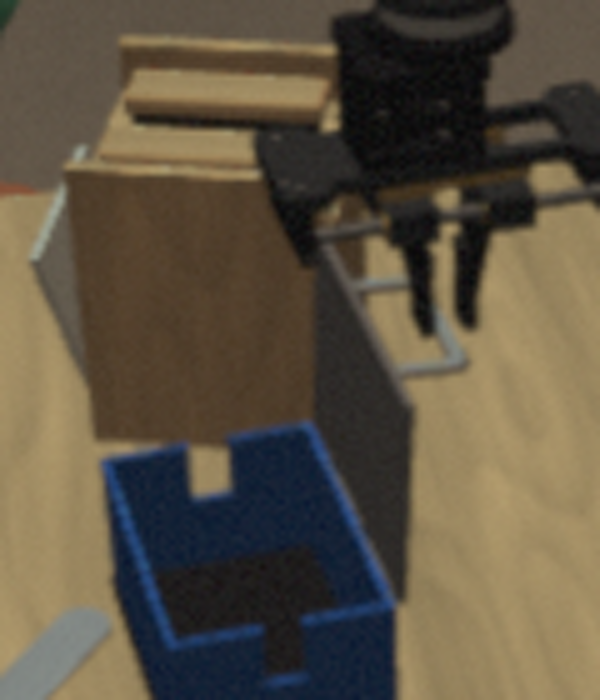

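View pics/t15.png

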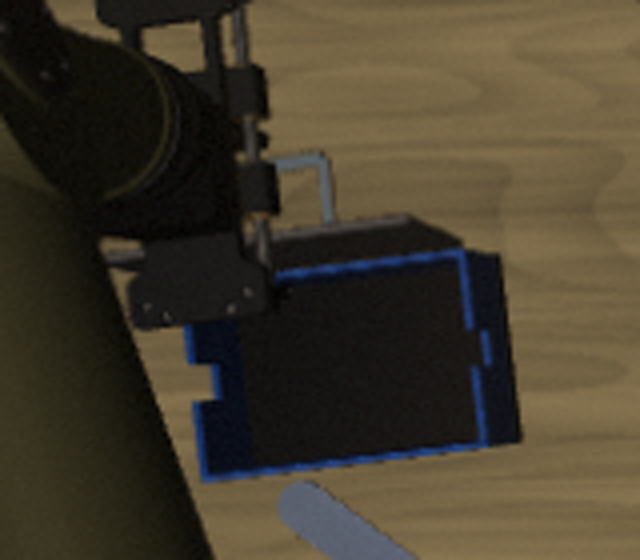

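```bash
python3 - <<'E'
from h import *
s=cam("side");t=cam("top")
def C(p,x0,y0,k): return np.array([p],float)/k+[x0,y0]
a=tri(t,C((412,217),60,140,4),s,C((411,406),190,20,5)); b=tri(t,C((463,249),60,140,4),s,C((398,600),190,20,5))
print(a,b)
d=a[0]-b[0]; f=np.radians(6.2); bx=d[0]*np.cos(f)+d[1]*np.sin(f); print("theta",np.arctan2(d[2],-bx))
# bar near corner
print(tri(t,C((324,157),60,140,4),s,C((463,360),190,20,5)))
# box rim corners inner/outer top
q=onz(t,np.array([(463,250),(483,445),(205,480)],float)/4+[60,140],0.1);print(q)
E
```

```text
(array([0.57500445, 0.21328066, 0.22978515]), np.float64(0.0005119382409720116)) (array([0.56503676, 0.21415652, 0.10392714]), np.float64(0.003042184587245185))
theta 1.6486219113552663
(array([0.61260671, 0.26767292, 0.21915229]), np.float64(0.0015561431329061141))
[[0.56312688 0.21531542 0.1       ]
 [0.43735294 0.2040843  0.1       ]
 [0.41772717 0.38666614 0.1       ]]
```

drive_tool --offset '[[-0.015,0,0],[-0.03,0,0],[-0.05,0,0],[-0.08,0,0],[-0.12,0,0],[-0.15,0,0],[-0.17,0.03,-0.01],[-0.17,0.08,-0.03],[-0.17,0.13,-0.05],[-0.17,0.19,-0.06]]' --angular '[[0,0,0],[0,0,0],[0,0,0],[0,0,0],[0,0,0],[0,0,0],[0,0,0],[0,0,0],[0,0,0],[0,0,0]]' --fingers 0.55

```text
time_s: 9.9
tool_pos: [0.5276, 0.4946, 0.3757]
tool_rot: [24.9, 89.5, 30.9]
force: [0.4, 0.7, 0.8]
grip_width: 0.0192
```

```bash
python3 - <<'E'
from h import *
s=cam("side");t=cam("top")
print(pose()[0])
crop(s,"s16.png",150,0,350,200,3)
crop(t,"t16.png",310,180,450,250,5); crop(s,"s17.png",240,260,350,400,4)
cv2.imwrite("pics/t17.png",t["pixels"][:,:,::-1])
E
```

```text
[0.52235812 0.5026091  0.37184898]
```

View pics/s16.png

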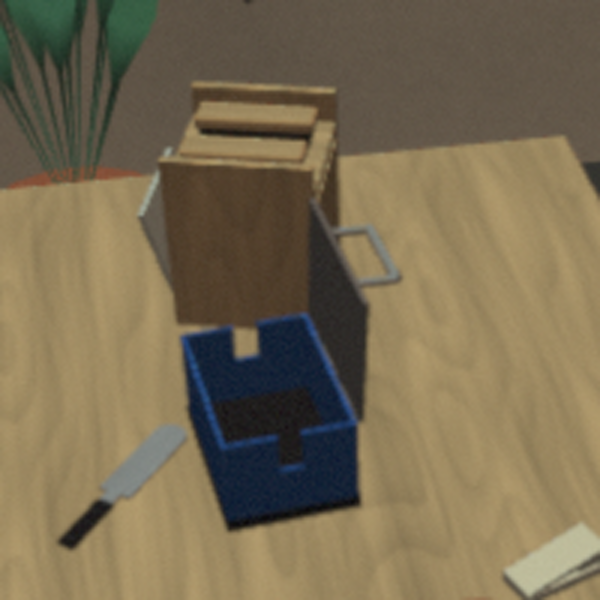

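View pics/t16.png

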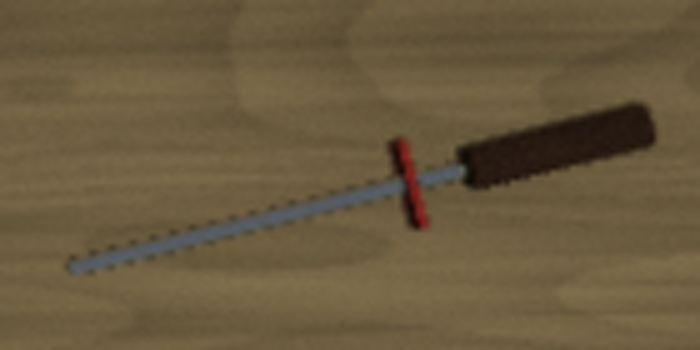

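View pics/s17.png

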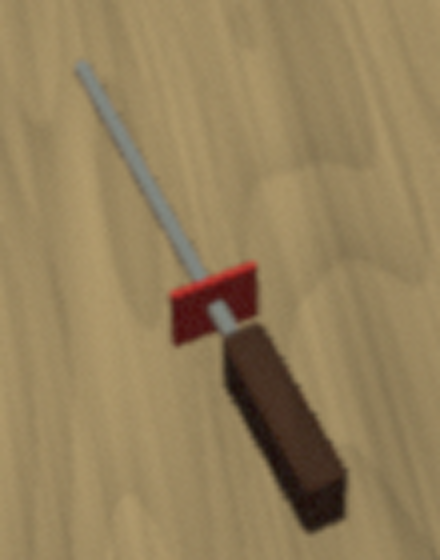

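View pics/t17.png

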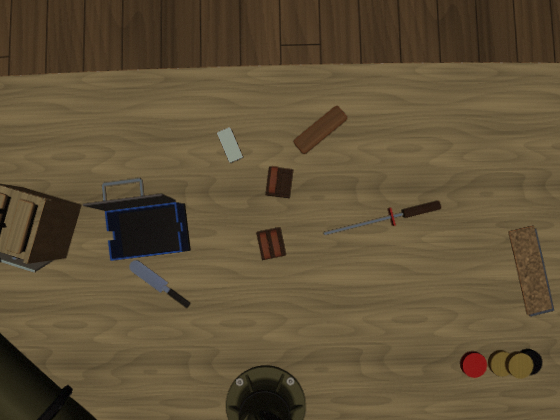

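```bash
python3 - <<'E'
from h import *
s=cam("side");t=cam("top")
def C(p,x0,y0,k): return np.array(p,float)/k+[x0,y0]
r=onz(t,C([(645,104),(656,143)],310,180,5),.0556);f=onz(t,C([(460,150),(472,188)],310,180,5),.0468)
print(r,f); c=(r.mean(0)+f.mean(0))/2; d=f.mean(0)-r.mean(0); print("top c",c,np.linalg.norm(d),"yaw",np.degrees(np.arctan2(d[1],d[0])))
tip=onz(t,C([(73,267)],310,180,5),.006)[0]; d=tip-c;print(tip,"yaw by tip",np.degrees(np.arctan2(d[1],d[0])),np.hypot(d[0],d[1]))
# side: top face corners of handle (4x, off 240,260)
r2=onz(s,C([(308,488),(345,467)],240,260,4),.0556);f2=onz(s,C([(226,340),(262,325)],240,260,4),.0468)
c2=(r2.mean(0)+f2.mean(0))/2;print("side c",c2,np.linalg.norm(f2.mean(0)-r2.mean(0)))
pl_t=C([(411,184)],310,180,5);pl=onz(t,pl_t,.044);print("plate top",pl)
pg([c[0],c[1],0.3],down(14))
E
```

```text
[[ 0.55557698 -0.47928777  0.0556    ]
 [ 0.5345427  -0.48456975  0.0556    ]] [[ 0.53330339 -0.38069544  0.0468    ]
 [ 0.5127318  -0.38659236  0.0468    ]]
top c [ 0.53403872 -0.43278633  0.0512    ] 0.1011099201934056 yaw 102.64051425767126
[ 0.47446024 -0.17429491  0.006     ] yaw by tip 102.97917230560634 0.2652685635345859
side c [ 0.53512199 -0.43726728  0.0512    ] 0.09290974530158072
plate top [[ 0.51564181 -0.35429201  0.044     ]]
off [ 0.0713 -0.9234 -0.0956] rot [-0.1342  0.0054 -0.001 ]
```

drive_tool --offset '[[0,-0.04,0],[0,-0.09,-0.01],[0,-0.14,-0.015],[0,-0.19,-0.02],[0,-0.24,-0.025],[0,-0.29,-0.03],[0,-0.34,-0.035],[0,-0.39,-0.04],[0,-0.44,-0.045],[0,-0.49,-0.05]]' --angular '[[0,0,0],[0,0,0],[0,0,0],[0,0,0],[0,0,0],[0,0,0],[0,0,0],[0,0,0],[0,0,0],[0,0,0]]' --fingers -0.1

```text
time_s: 11.35
tool_pos: [0.5308, -0.0011, 0.3734]
tool_rot: [15.2, 89.6, 21.4]
force: [1.8, -0.3, 0.7]
grip_width: 0.0476
```

```bash
cat >> h.py <<'E'
def perp(yaw,dip=0.0):
    "tool for skewer pointing along world yaw(deg) dipping by dip rad: x perpendicular-down, z = jaw (yaw-90)"
    a=np.radians(yaw); h=np.array([np.cos(a),np.sin(a),0]); u=np.array([0,0,1.])
    x=-u*np.cos(dip)-h*np.sin(dip); z=np.array([np.sin(a),-np.cos(a),0]); y=np.cross(z,x)
    return R.from_matrix(np.c_[x,y,z])
E
python3 - <<'E'
from h import *
o=telemetry.get_obs();print(o["tool_pos"],o["tool_rot"],o["qpos"])
pg([.5345,-.434,0.2],perp(102.8,0.088)); print(perp(102.8,.088).as_matrix())
E
```

```text
[ 0.53078733 -0.00114025  0.37339387] [15.2455001  89.5616223  21.36567778] [-33.03986441   1.14283464  31.21568173  84.73511042  -0.7405298
  93.87398057   4.23610919]
off [ 0.1722 -0.4311 -0.0437] rot [-0.1168  0.0024 -0.0895]
[[ 1.94711143e-02 -2.20691215e-01  9.75149354e-01]
 [-8.57024299e-02  9.71376012e-01  2.21548498e-01]
 [-9.96130498e-01 -8.78864653e-02 -1.11022302e-16]]
```

drive_tool --offset '[[0,-0.04,-0.004],[0,-0.09,-0.009],[0,-0.14,-0.014],[0.0,-0.19,-0.019],[0.03,-0.24,-0.024],[0.06,-0.29,-0.029],[0.09,-0.34,-0.034],[0.12,-0.38,-0.039],[0.15,-0.415,-0.043],[0.172,-0.431,-0.044]]' --angular '[[0,0,0],[-0.02,0,-0.01],[-0.04,0,-0.02],[-0.06,0,-0.03],[-0.08,0,-0.04],[-0.1,0,-0.06],[-0.117,0,-0.08],[-0.117,0.002,-0.09],[-0.117,0.002,-0.09],[-0.117,0.002,-0.09]]'

```text
time_s: 12.6
tool_pos: [0.5315, -0.4375, 0.2]
tool_rot: [-90.2, 84.9, -77.7]
force: [-0.4, -0.2, 0.3]
grip_width: 0.0479
```

```bash
python3 - <<'E'
from h import *
s=cam("side");t=cam("top")
o=telemetry.get_obs();print(o["tool_pos"],o["qpos"])
pg([.5345,-.434,0.06],perp(102.8,0.088))
crop(s,"s18.png",230,200,370,410,3)
crop(t,"t18.png",300,150,460,290,4)
p,Rt=pose();print((proj(s,p+Rt.apply([[.008,0,-.0238],[.008,0,.0238]]))-[230,200])*3)
E
```

```text
[ 0.5314703  -0.43538311  0.19810022] [  1.52599795  24.86775358  45.79580525  83.66787035 -15.21885007
  74.75133618  60.03005641]
off [0.1375 0.0126 0.0037] rot [-0.0039 -0.0033 -0.0016]
[[209.99309875 377.20812238]
 [281.53381418 350.51026314]]
```

View pics/s18.png

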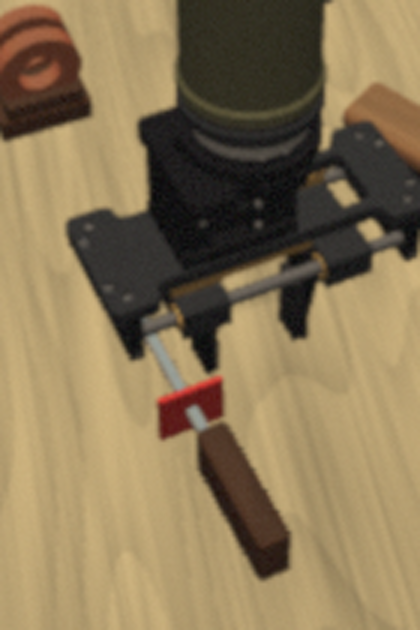

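View pics/t18.png

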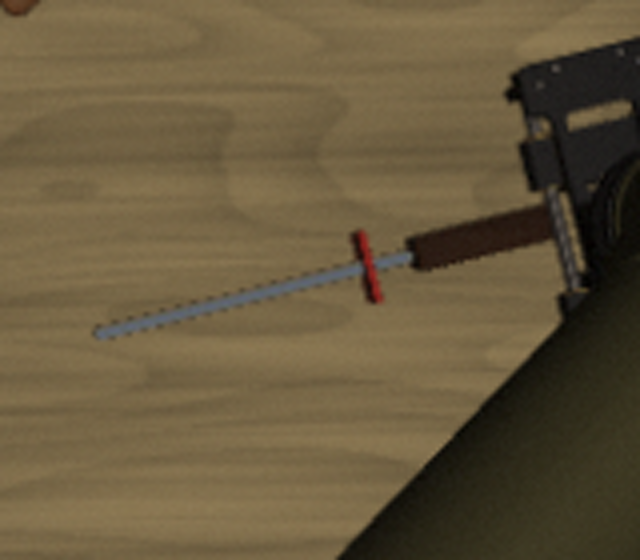

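drive_tool --offset '[[0.03,0.003,0.002],[0.06,0.008,0.004],[0.09,0.0125,0.004],[0.12,0.0125,0.004],[0.137,0.0125,0.004],[0.137,0.0125,0.004]]' --angular '[[-0.004,-0.003,-0.0016],[-0.004,-0.003,-0.0016],[-0.004,-0.003,-0.0016],[-0.004,-0.003,-0.0016],[-0.004,-0.003,-0.0016],[-0.004,-0.003,-0.0016]]'

```text
time_s: 13.45
tool_pos: [0.5351, -0.433, 0.0604]
tool_rot: [-90.4, 85.0, -77.6]
force: [-0.2, 0.3, 1.4]
grip_width: 0.0481
```

```bash
python3 - <<'E'
from h import *
s=cam("side");t=cam("top")
o=telemetry.get_obs();print(o["tool_pos"],o["force"])
pg([.5345,-.434,0.022],perp(102.8,0.088))
crop(s,"s19.png",250,280,370,400,5)
p,Rt=pose();print((proj(s,p+Rt.apply([[.008,0,-.0238],[.008,0,.0238]]))-[250,280])*5)
E
```

```text
[ 0.53578201 -0.4342766   0.062112  ] [-0.52440796  0.95861343  0.10831145]
off [ 0.0399  0.0041 -0.0012] rot [0.0004 0.0013 0.0013]
[[251.72739263 416.05398599]
 [359.7567115  372.63960242]]
```

View pics/s19.png

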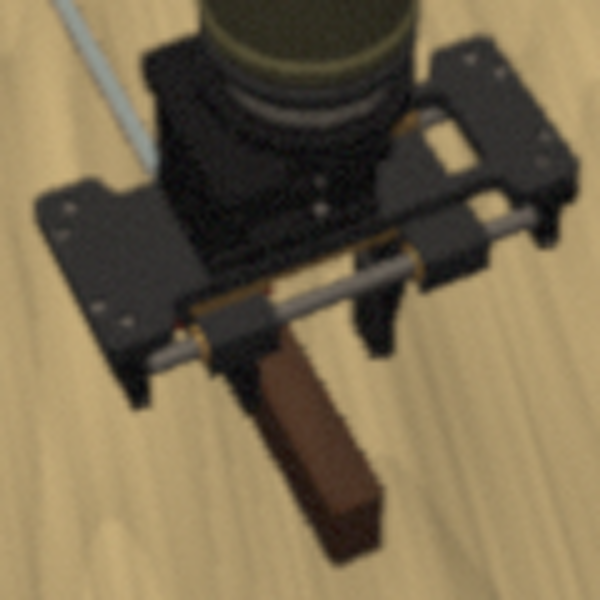

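drive_tool --offset '[[0.0,0.002,-0.005],[0.01,0.004,-0.005],[0.02,0.004,-0.005],[0.03,0.004,-0.005],[0.039,0.004,-0.005],[0.039,0.004,-0.005],[0.039,0.004,-0.005]]' --angular '[[0,0,0],[0,0,0],[0,0,0],[0,0,0],[0,0,0],[0,0,0],[0,0,0]]'

```text
time_s: 14.42
tool_pos: [0.5309, -0.4352, 0.023]
tool_rot: [-89.2, 84.9, -76.4]
force: [-0.9, 0.5, 0.2]
grip_width: 0.0479
```

```bash
python3 - <<'E'
from h import *
s=cam("side");t=cam("top")
o=telemetry.get_obs();print(o["tool_pos"],o["force"])
crop(s,"s20.png",250,280,370,400,5)
E
```

```text
[ 0.5311454  -0.43514298  0.02337238] [ 0.11881274 -0.45533247  0.38326215]
```

View pics/s20.png

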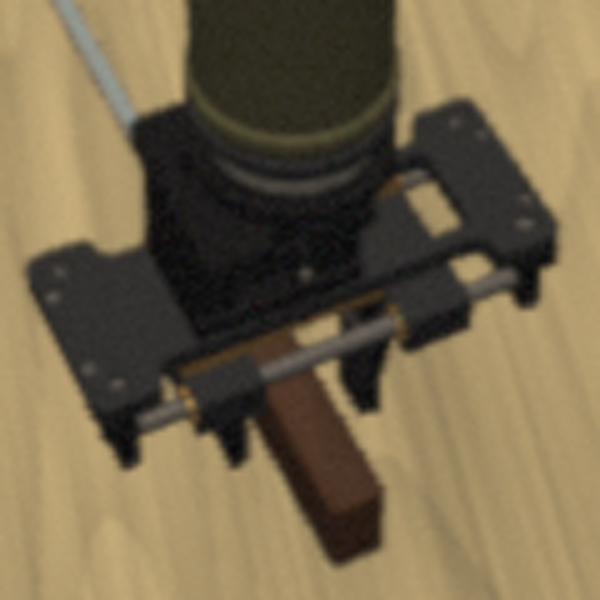

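drive_tool --offset '[[0.0,-0.004,0],[0.0,-0.009,0],[0,-0.009,0],[0,-0.009,0]]' --angular '[[0,0,0],[0,0,0],[0,0,0],[0,0,0]]'

```text
time_s: 15.02
tool_pos: [0.5331, -0.444, 0.0242]
tool_rot: [-88.9, 84.9, -76.0]
force: [-0.4, -0.5, 0.1]
grip_width: 0.0475
```

drive_tool --offset '[[0,0,0],[0,0,0],[0,0,0],[0,0,0],[0,0,0],[0,0,0]]' --angular '[[0,0,0],[0,0,0],[0,0,0],[0,0,0],[0,0,0],[0,0,0]]' --fingers 1.0 --squeeze 55

```text
time_s: 15.78
tool_pos: [0.5331, -0.444, 0.0241]
tool_rot: [-88.9, 84.9, -76.1]
force: [-0.1, -0.7, -0.8]
grip_width: 0.0233
```

```bash
python3 - <<'E'
from h import *
s=cam("side");t=cam("top")
o=telemetry.get_obs();print(o["tool_pos"],o["force"],o["grip_width"])
crop(s,"s21.png",230,240,370,400,5)
crop(t,"t21.png",310,180,450,250,5)
E
```

```text
[ 0.53311632 -0.44395431  0.02416201] [ 0.20070436  0.29208336 -0.3740434 ] 0.023542830429623296
```

View pics/s21.png

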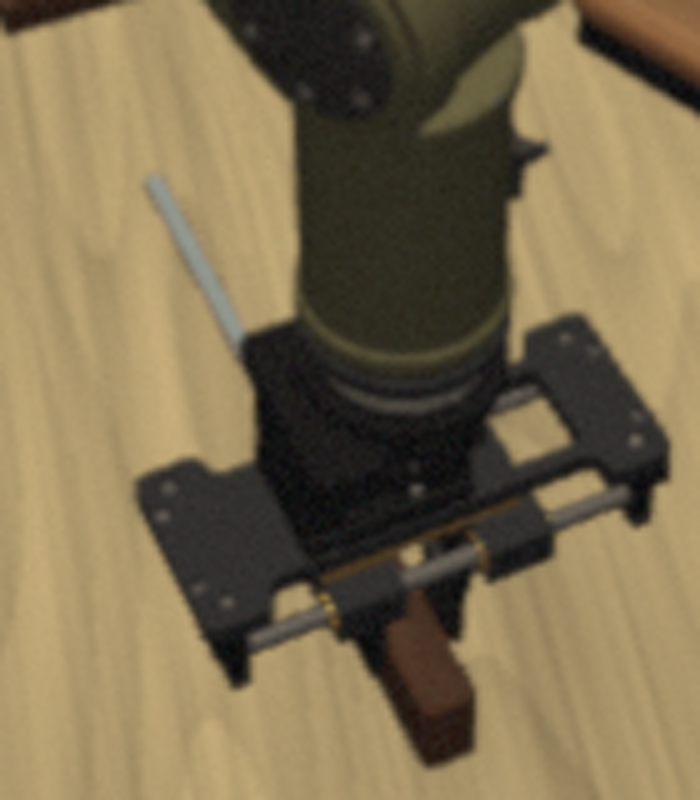

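View pics/t21.png

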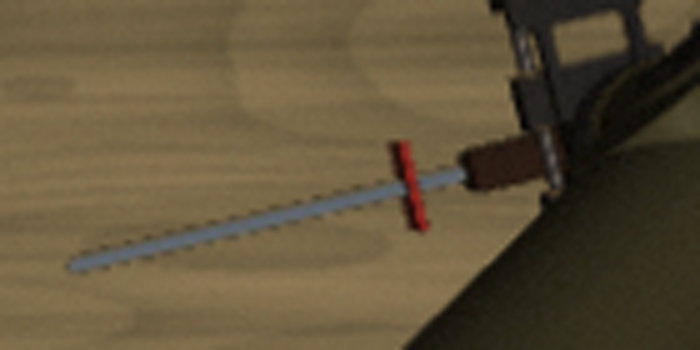

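drive_tool --offset '[[-0.008,0,0],[-0.016,0,0],[-0.03,0,0],[-0.045,0,0],[-0.06,0,0],[-0.075,0,0],[-0.09,0,0],[-0.1,0,0],[-0.1,0,0]]' --angular '[[0,0,0],[0,0,0],[0,0,0],[0,0,0.02],[0,0,0.04],[0,0,0.06],[0,0,0.08],[0,0,0.09],[0,0,0.09]]'

```text
time_s: 17.0
tool_pos: [0.5313, -0.4359, 0.125]
tool_rot: [-26.0, 89.8, -13.2]
force: [-0.4, -0.1, -1.3]
grip_width: 0.0234
```

```bash
python3 - <<'E'
from h import *
s=cam("side");t=cam("top")
o=telemetry.get_obs();print(o["tool_pos"],o["tool_rot"],o["force"],o["grip_width"],o["wrist_torque"])
print(pose()[1].as_matrix())
crop(s,"s22.png",220,180,340,320,5)
crop(t,"t22.png",310,160,450,250,5)
E
```

```text
[ 0.53081838 -0.43494866  0.12344603] [16.33124002 89.90667104 29.15698029] [-0.3734127   0.45680255 -2.62953922] 0.023572505255563446 [-0.19952493 -0.04538822 -0.01692723]
[[ 1.42249639e-03 -2.21986889e-01  9.75048613e-01]
 [ 7.93605282e-04  9.75049543e-01  2.21985943e-01]
 [-9.99998673e-01  4.58029526e-04  1.56317442e-03]]
```

View pics/s22.png

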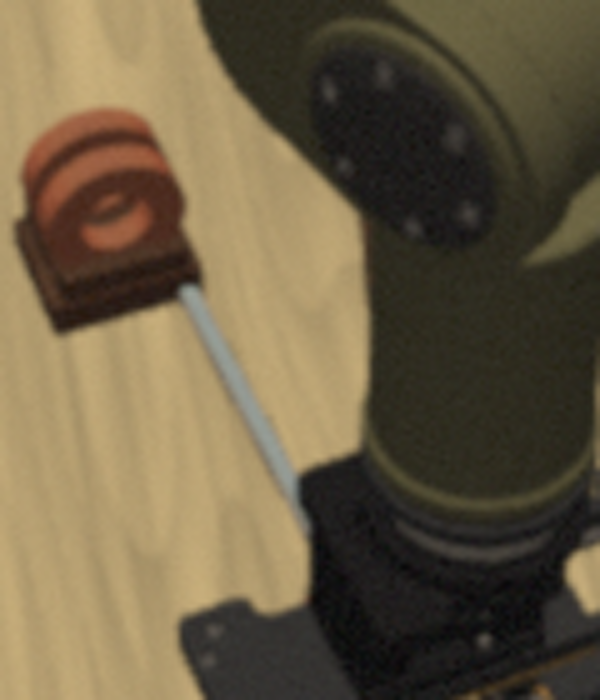

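View pics/t22.png

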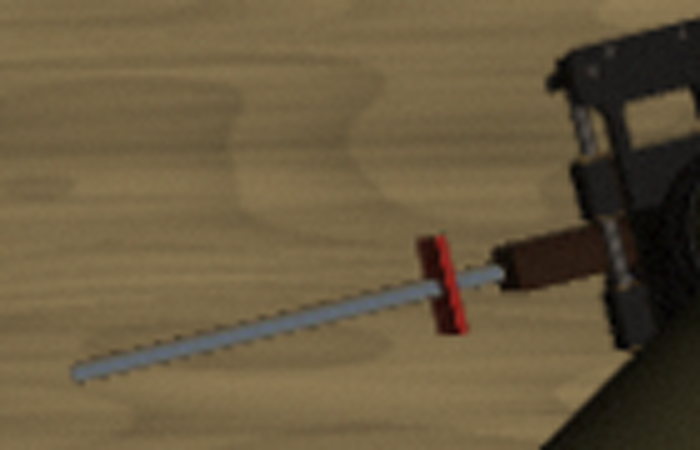

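```bash
cat >> h.py <<'E'
def C(p,x0,y0,k): return np.array([p],float).reshape(-1,2)/k+[x0,y0]
E
python3 - <<'E'
from h import *
s=cam("side");t=cam("top")
p,Rt=pose()
tip,e=tri(t,C((74,374),310,160,5),s,C((183,286),220,180,5)); print("tip",tip,e,"in tool",Rt.inv().apply(tip-p))
# intermediate rod in side: (297,490)
# points on rod in top at plate front (438,291) ; intersect: assume on line -> use plane by side ray? 
for z in (.11,.12,.13,.14):
    a=onz(t,C((437,291),310,160,5),z)[0]; b=onz(t,C((503,274),310,160,5),z)[0]
    print(z,a,b,"yaw",np.degrees(np.arctan2(*(tip-a)[1::-1])),np.hypot(*(tip-a)[:2]),np.hypot(*(a-b)[:2]))
# rod point in side (297,490): find point on rod by combining with vertical plane through tip & yaw
o,v=ray(s,C((297,490),220,180,5)); v=v[0]
yaw=np.radians(102.8); n=np.array([np.sin(yaw),-np.cos(yaw),0]); k=((tip-o)@n)/(v@n); q=o+k*v; print("q",q,"dip",(q[2]-tip[2])/np.hypot(*(q-tip)[:2]))
E
```

```text
tip [ 0.47218577 -0.16368805  0.13240961] 0.0010039572054155647 in tool [-0.00913219  0.27720529  0.00316702]
0.11 [ 0.51048295 -0.35186634  0.11      ] [ 0.51842293 -0.38604393  0.11      ] yaw 101.50347213546647 0.19203578311467015 0.03508776727041807
0.12 [ 0.51031796 -0.34937916  0.12      ] [ 0.518189   -0.38325999  0.12      ] yaw 101.60452542648775 0.18956595611238686 0.0347831037167071
0.13 [ 0.51015298 -0.34689198  0.13      ] [ 0.51795507 -0.38047605  0.13      ] yaw 101.70824636251835 0.1870967343569677 0.03447844016299613
0.14 [ 0.50998799 -0.3444048   0.14      ] [ 0.51772114 -0.37769211  0.14      ] yaw 101.81474128123745 0.1846281421321777 0.03417377660928517
q [ 0.49999634 -0.28609672  0.134252  ] dip 0.014677160461854365
```

```bash
python3 - <<'E'
from h import *
s=cam("side");t=cam("top")
print("front hole", onz(s,C((117,220),220,180,5),.058))
pg([0.5108,-0.3785,0.1],perp(100.4,0))
E
```

```text
front hole [[ 0.45468843 -0.04711744  0.058     ]]
off [ 0.0231  0.0593 -0.0069] rot [ 0.0424  0.001  -0.001 ]
```

drive_tool --offset '[[0.003,0.012,-0.001],[0.008,0.024,-0.003],[0.013,0.036,-0.005],[0.018,0.048,-0.006],[0.023,0.059,-0.007],[0.023,0.059,-0.007],[0.023,0.059,-0.007]]' --angular '[[0.01,0,0],[0.02,0,0],[0.03,0,0],[0.042,0.001,-0.001],[0.042,0.001,-0.001],[0.042,0.001,-0.001],[0.042,0.001,-0.001]]'

```text
time_s: 18.18
tool_pos: [0.511, -0.3792, 0.1004]
tool_rot: [-62.6, 89.9, -52.1]
force: [-1.5, -0.1, -1.5]
grip_width: 0.0235
```

```bash
python3 - <<'E'
from h import *
s=cam("side");t=cam("top")
p,Rt=pose();print(p)
crop(s,"s23.png",200,180,320,320,5)
crop(t,"t23.png",240,160,380,270,5)
pg([0.5108,-0.3785,0.053],perp(100.4,0))
E
```

```text
[ 0.51087229 -0.37957455  0.10043611]
off [0.0474 0.0011 0.0001] rot [-0.0001  0.0003  0.001 ]
```

View pics/s23.png

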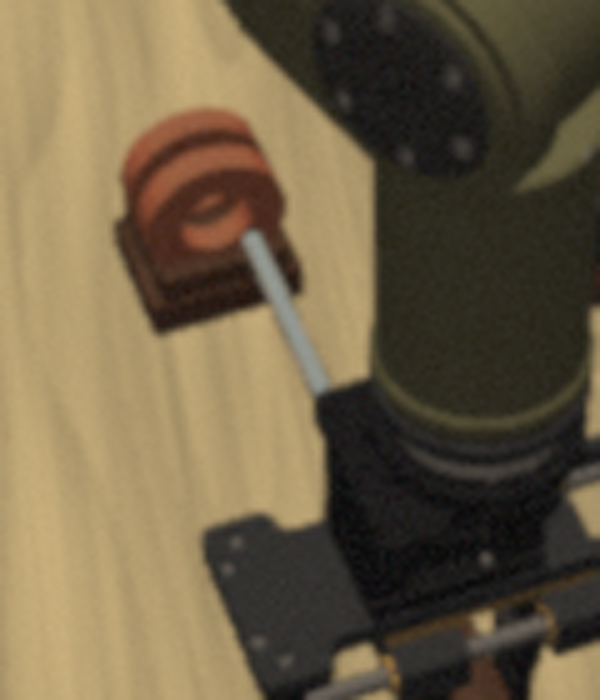

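View pics/t23.png

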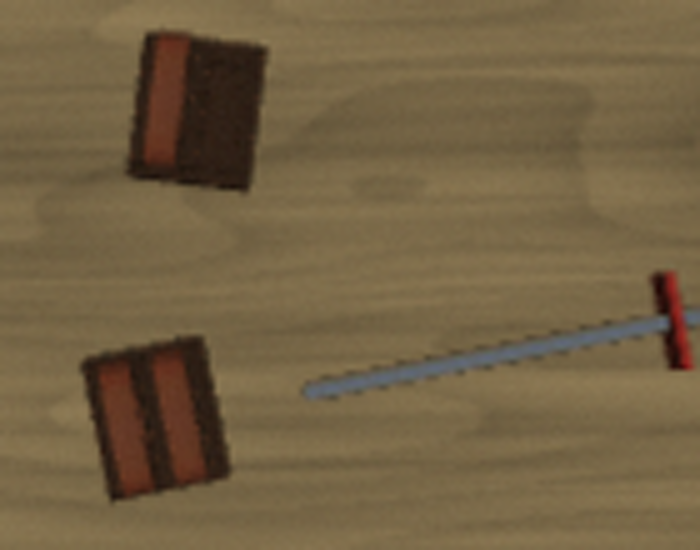

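drive_tool --offset '[[0.01,0.001,0],[0.02,0.001,0],[0.03,0.001,0],[0.04,0.001,0],[0.047,0.001,0],[0.047,0.001,0],[0.047,0.001,0]]' --angular '[[0,0,0],[0,0,0],[0,0,0],[0,0,0],[0,0,0],[0,0,0],[0,0,0]]'

```text
time_s: 19.15
tool_pos: [0.5109, -0.3788, 0.0538]
tool_rot: [-62.2, 89.9, -51.8]
force: [-0.4, 0.0, -0.9]
grip_width: 0.0236
```

```bash
python3 - <<'E'
from h import *
s=cam("side");t=cam("top")
p,Rt=pose();print(p)
crop(s,"s24.png",200,200,300,320,6)
crop(t,"t24.png",240,190,380,280,5)
E
```

```text
[ 0.51103568 -0.37888879  0.05395185]
```

View pics/s24.png

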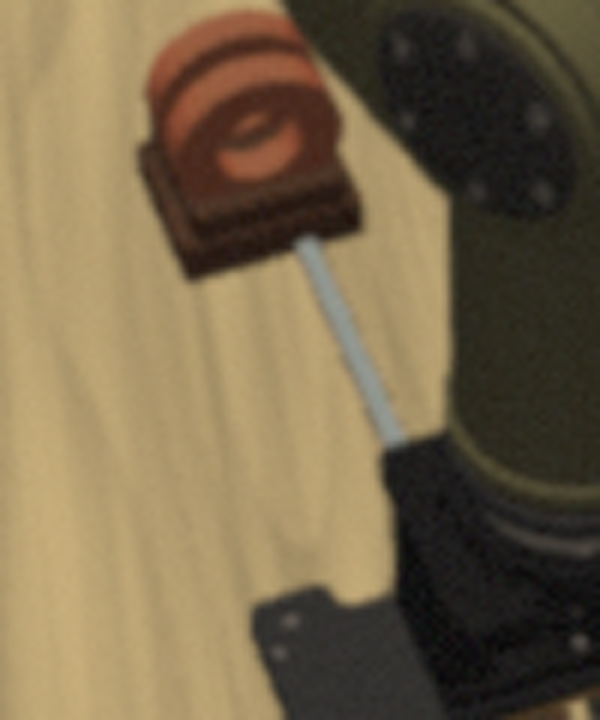

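View pics/t24.png

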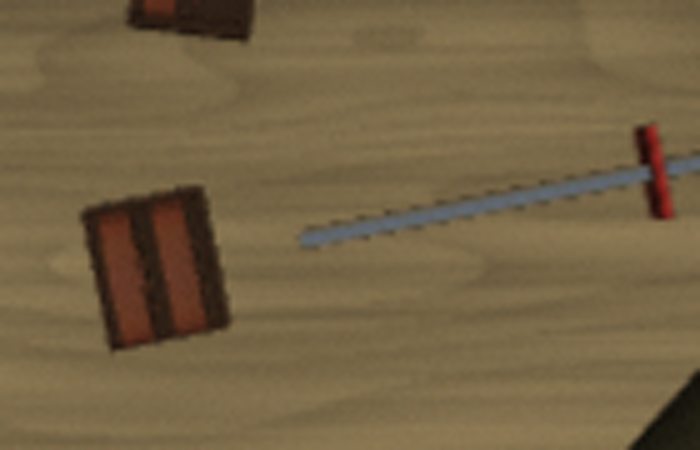

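drive_tool --offset '[[0.001,0.012,0],[0.001,0.025,0],[0.001,0.038,0],[0.001,0.051,0.0005],[0.001,0.064,0.0005],[0.001,0.077,0.001],[0.001,0.09,0.001],[0.001,0.1,0.001],[0.001,0.1,0.001]]' --angular '[[0,0,0],[0,0,0],[0,0,0],[0,0,0],[0,0,0],[0,0,0],[0,0,0],[0,0,0],[0,0,0]]'

```text
time_s: 20.38
tool_pos: [0.4941, -0.2793, 0.0528]
tool_rot: [-39.7, 89.9, -29.2]
force: [0.6, -0.4, -1.6]
grip_width: 0.0235
```

```bash
python3 - <<'E'
from h import *
s=cam("side");t=cam("top")
o=telemetry.get_obs();print(o["tool_pos"],o["force"],o["wrist_torque"])
crop(s,"s25.png",200,200,300,300,6)
crop(t,"t25.png",240,190,380,280,5)
E
```

```text
[ 0.49406598 -0.28065156  0.05294637] [ 0.16053539 -0.36812198 -1.7118961 ] [-0.20767239  0.01437093 -0.00426632]
```

View pics/s25.png

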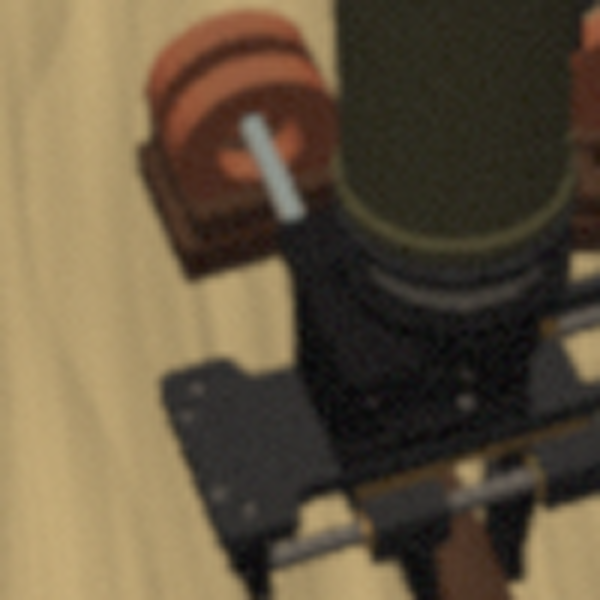

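View pics/t25.png

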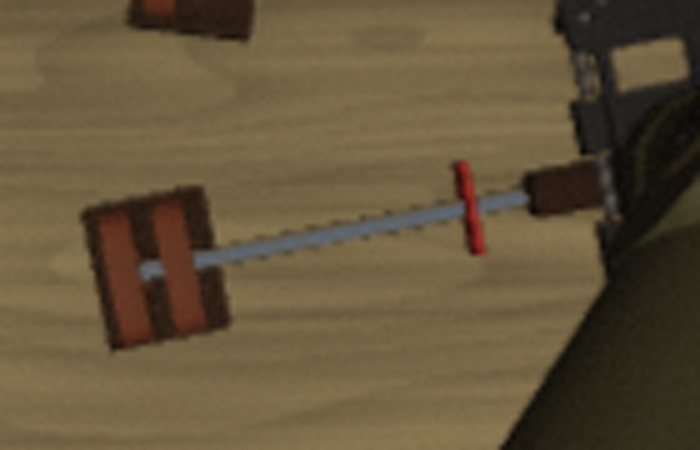

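drive_tool --offset '[[0,0.013,0],[0,0.027,0],[0,0.041,0],[0,0.055,0.0005],[0,0.069,0.0005],[0,0.083,0.001],[0,0.097,0.001],[0,0.111,0.001],[0,0.123,0.001],[0,0.13,0.001]]' --angular '[[0,0,0],[0,0,0],[0,0,0],[0,0,0],[0,0,0],[0,0,0],[0,0,0],[0,0,0],[0,0,0],[0,0,0]]'

```text
time_s: 21.72
tool_pos: [0.4715, -0.1517, 0.0527]
tool_rot: [-56.2, 89.9, -45.8]
force: [0.3, 0.4, -0.8]
grip_width: 0.0236
```

```bash
python3 - <<'E'
from h import *
s=cam("side");t=cam("top")
o=telemetry.get_obs();print(o["tool_pos"],o["tool_rot"],o["qpos"],o["force"],o["wrist_torque"])
crop(t,"t26.png",190,190,330,280,5)
E
```

```text
[ 0.47158614 -0.15174686  0.05267339] [-51.69840826  89.87703217 -41.24248954] [-24.10816126   8.85321851  41.83689472 116.3639874   -6.96364811
  57.09728042  31.62798155] [ 0.37364471 -0.10884746 -1.54554839] [-0.24383001  0.06352433  0.01864164]
```

View pics/t26.png

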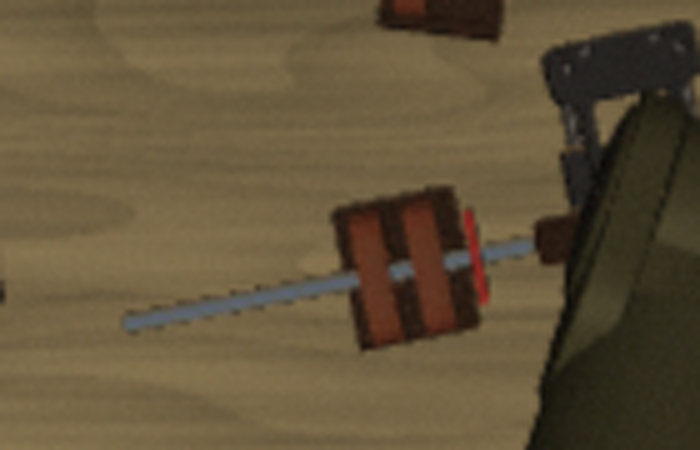

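drive_tool --offset '[[-0.006,0,0],[-0.012,0,0],[-0.018,0,0],[-0.026,0,0],[-0.034,0,0],[-0.043,0,0],[-0.053,0,0],[-0.063,0,0],[-0.073,0,0],[-0.083,0,0]]' --angular '[[0,0,0],[0,0,0],[0,0,0],[0,0,0],[0,0,0],[0,0,0],[0,0,0],[0,0,0],[0,0,0],[0,0,0]]'

```text
time_s: 23.08
tool_pos: [0.4715, -0.1516, 0.1364]
tool_rot: [-50.2, 89.9, -39.7]
force: [0.3, -0.2, -2.3]
grip_width: 0.0232
```

```bash
python3 - <<'E'
from h import *
s=cam("side");t=cam("top")
o=telemetry.get_obs();print(o["tool_pos"],o["tool_rot"],o["force"],o["wrist_torque"])
crop(t,"t27.png",190,190,330,280,5)
crop(s,"s27.png",180,150,320,290,5)
E
```

```text
[ 0.47232951 -0.15178844  0.13695169] [-30.95806285  89.76480323 -20.49556529] [ 0.48711848 -0.04502815 -1.89830968] [-0.27827027 -0.07434063 -0.02978229]
```

View pics/t27.png

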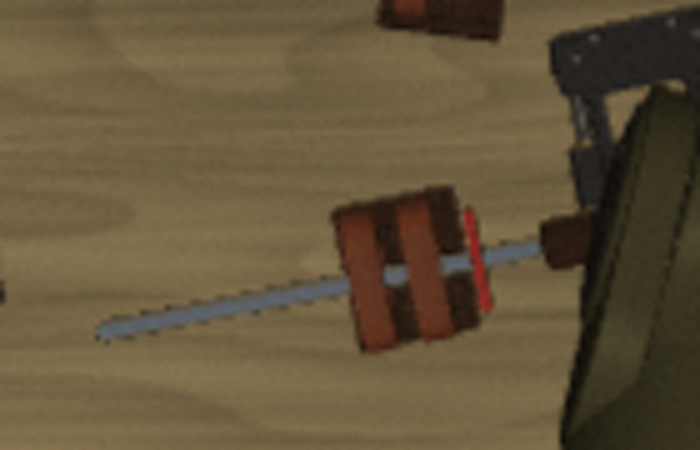

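View pics/s27.png

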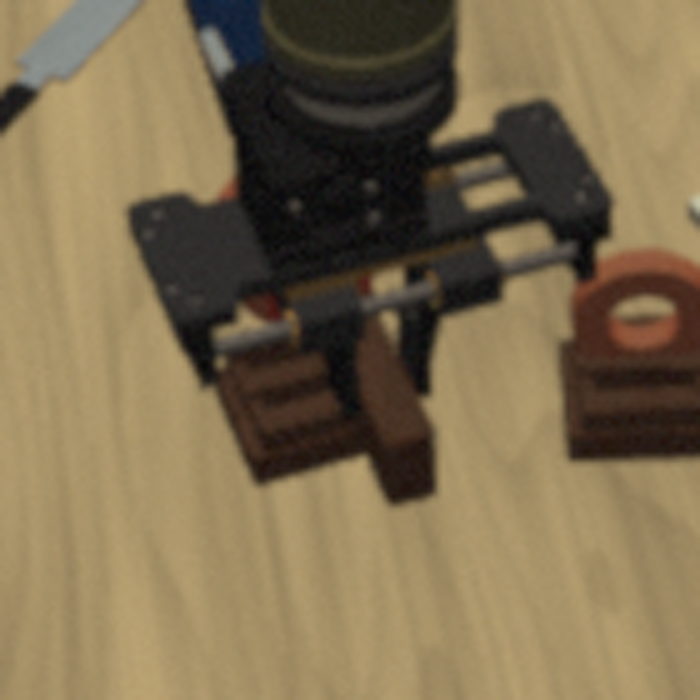

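```bash
python3 - <<'E'
from h import *
s=cam("side");t=cam("top")
print("front hole", onz(s,C((645,322),180,150,5),.058))
a=np.radians(81.7);d=np.array([np.cos(a),np.sin(a)])
rk=np.array([.6165,-.0525]); print("exp front hole",rk+.006*d)
print(rk-.347*d)
q=rk-.347*d
pg([q[0],q[1],.16],perp(82.3,0))
E
```

```text
front hole [[ 0.62066029 -0.04503952  0.058     ]]
exp front hole [ 0.61736614 -0.04656285]
[ 0.5664084  -0.39586545]
off [-0.0237 -0.2575  0.049 ] rot [0.3169 0.0019 0.0013]
```

drive_tool --offset '[[-0.006,-0.004,0],[-0.012,-0.015,0.002],[-0.018,-0.035,0.005],[-0.024,-0.06,0.01],[-0.024,-0.09,0.016],[-0.024,-0.12,0.022],[-0.024,-0.15,0.028],[-0.024,-0.18,0.034],[-0.024,-0.21,0.041],[-0.024,-0.24,0.047]]' --angular '[[0,0,0],[0,0,0],[0.03,0,0],[0.07,0,0],[0.11,0,0],[0.15,0,0],[0.19,0,0],[0.23,0,0],[0.27,0,0],[0.3,0,0]]'

```text
time_s: 24.52
tool_pos: [0.5618, -0.3816, 0.1601]
tool_rot: [-57.0, 89.8, -63.9]
force: [0.4, 0.1, -1.4]
grip_width: 0.0236
```

```bash
python3 - <<'E'
from h import *
s=cam("side");t=cam("top")
o=telemetry.get_obs();print(o["tool_pos"],o["force"],o["wrist_torque"])
pg([.568,-.396,.10],perp(82.3,0))
crop(s,"s28.png",200,170,340,300,5)
E
```

```text
[ 0.56067168 -0.38450327  0.15984832] [-0.31145382 -0.728942   -1.59343779] [-0.28884986  0.15753718  0.08549588]
off [ 0.0599 -0.0101  0.0086] rot [0.0121 0.0012 0.0063]
```

View pics/s28.png

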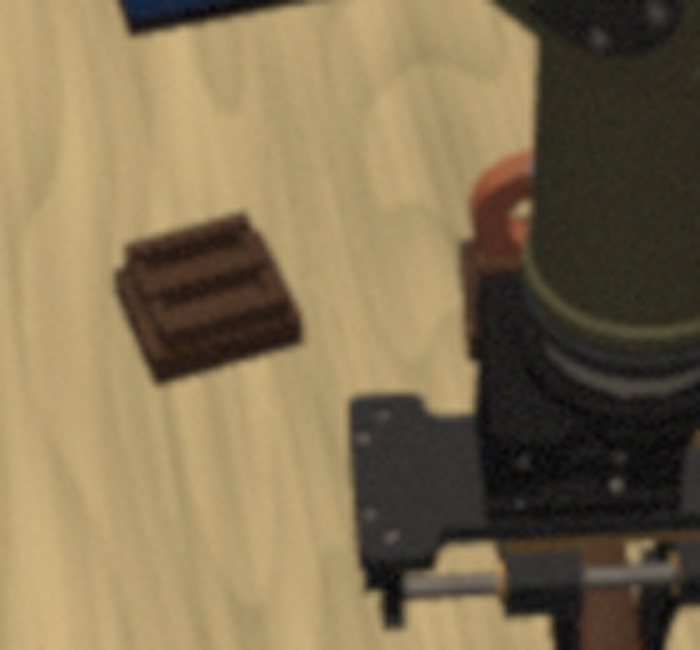

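drive_tool --offset '[[0.008,-0.004,0.003],[0.018,-0.008,0.006],[0.028,-0.01,0.0085],[0.038,-0.01,0.0085],[0.048,-0.01,0.0085],[0.056,-0.01,0.0085],[0.06,-0.01,0.0085],[0.06,-0.01,0.0085]]' --angular '[[0.006,0,0.003],[0.012,0.001,0.006],[0.012,0.001,0.006],[0.012,0.001,0.006],[0.012,0.001,0.006],[0.012,0.001,0.006],[0.012,0.001,0.006],[0.012,0.001,0.006]]'

```text
time_s: 25.62
tool_pos: [0.5678, -0.3957, 0.0998]
tool_rot: [-105.1, 90.0, -112.8]
force: [-0.2, 0.2, -2.2]
grip_width: 0.0233
```

```bash
python3 - <<'E'
from h import *
s=cam("side");t=cam("top")
o=telemetry.get_obs();print(o["tool_pos"],o["force"],o["wrist_torque"])
pg([.568,-.396,.054],perp(82.3,0))
crop(t,"t29.png",240,140,400,240,5)
crop(s,"s29.png",200,170,340,300,5)
E
```

```text
[ 0.56810569 -0.39602588  0.10033913] [ 0.68755989 -0.42503757 -2.06744911] [-0.33774655  0.1165785   0.04728841]
off [ 0.0463  0.     -0.0001] rot [0.0001 0.0008 0.0005]
```

View pics/t29.png

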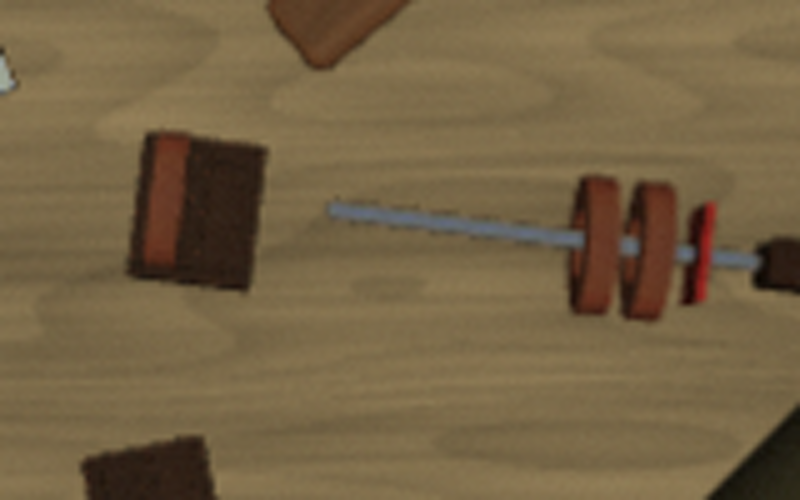

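View pics/s29.png

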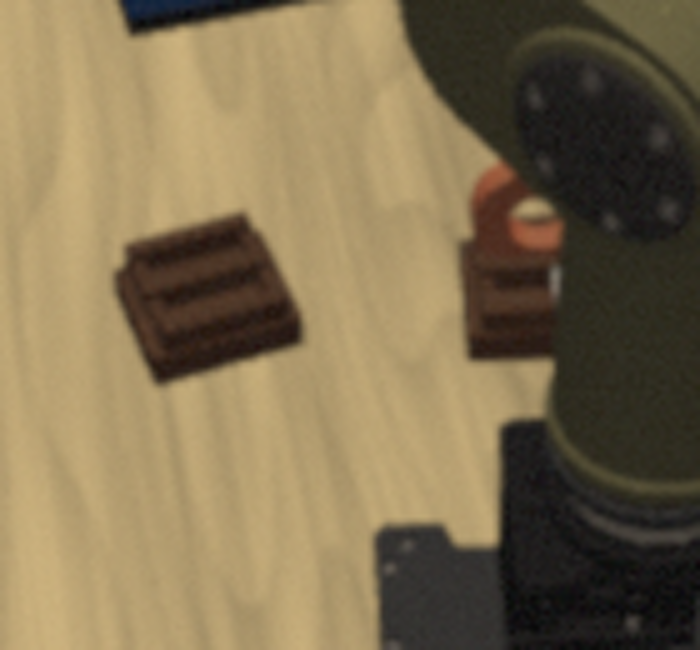

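drive_tool --offset '[[0.008,0,0],[0.016,0,0],[0.024,0,0],[0.032,0,0],[0.04,0,0],[0.045,0,0],[0.045,0,0],[0.045,0,0]]' --angular '[[0,0,0],[0,0,0],[0,0,0],[0,0,0],[0,0,0],[0,0,0],[0,0,0],[0,0,0]]'

```text
time_s: 26.72
tool_pos: [0.5682, -0.3963, 0.0556]
tool_rot: [-35.5, 89.9, -43.2]
force: [0.4, -0.1, -2.3]
grip_width: 0.0235
```

```bash
python3 - <<'E'
from h import *
s=cam("side");t=cam("top")
o=telemetry.get_obs();print(o["tool_pos"],o["tool_rot"],o["force"],o["wrist_torque"])
crop(t,"t30.png",240,140,400,240,5)
crop(s,"s30.png",260,170,380,300,5)
E
```

```text
[ 0.56831058 -0.39627836  0.05574506] [-30.91495721  89.90495472 -38.61184065] [-0.06490224 -0.19415922 -1.6043052 ] [-0.27149493  0.1239625  -0.03331255]
```

View pics/t30.png

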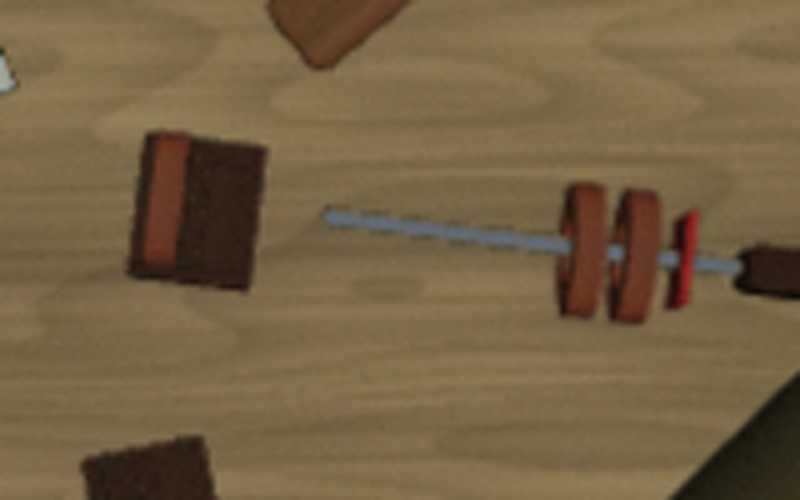

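View pics/s30.png

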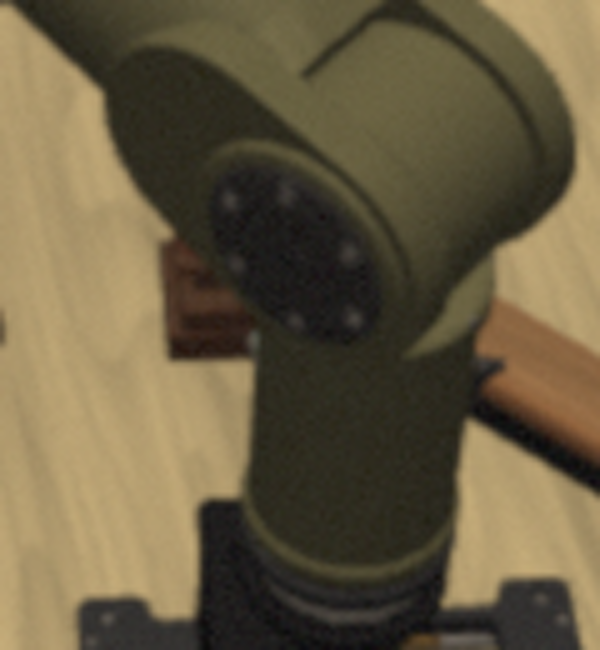

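drive_tool --offset '[[0,0.01,0],[0,0.021,0],[0,0.032,0],[0,0.043,0.0005],[0,0.054,0.0005],[0,0.065,0.001],[0,0.076,0.001],[0,0.087,0.001],[0,0.095,0.001],[0,0.095,0.001]]' --angular '[[0,0,0],[0,0,0],[0,0,0],[0,0,0],[0,0,0],[0,0,0],[0,0,0],[0,0,0],[0,0,0],[0,0,0]]'

```text
time_s: 28.08
tool_pos: [0.5824, -0.3012, 0.0556]
tool_rot: [-16.2, 89.9, -23.8]
force: [-0.7, -0.2, -1.2]
grip_width: 0.0231
```

```bash
python3 - <<'E'
from h import *
s=cam("side");t=cam("top")
o=telemetry.get_obs();print(o["tool_pos"],o["tool_rot"],o["force"],o["wrist_torque"])
crop(t,"t31.png",200,140,360,240,5)
crop(s,"s31.png",260,170,380,300,5)
E
```

```text
[ 0.58189216 -0.30265645  0.05576176] [-42.27529045  89.88520387 -49.98448754] [ 0.27435175  0.54521753 -1.54096507] [-0.32879662  0.1033155  -0.02053009]
```

View pics/t31.png

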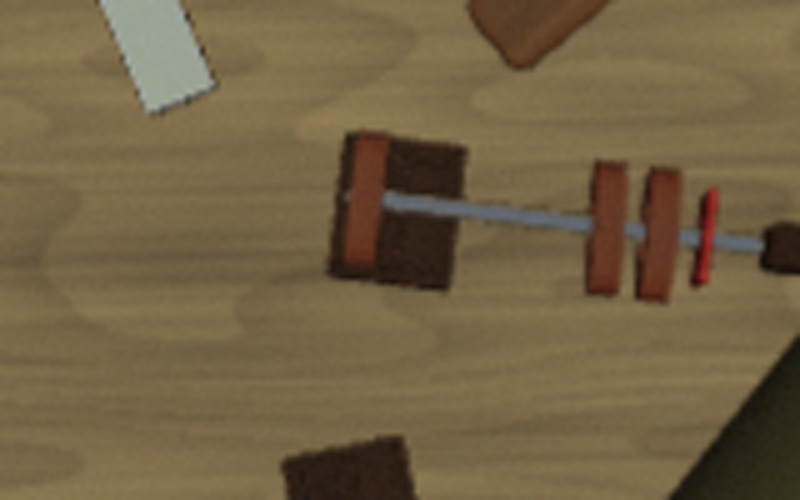

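View pics/s31.png

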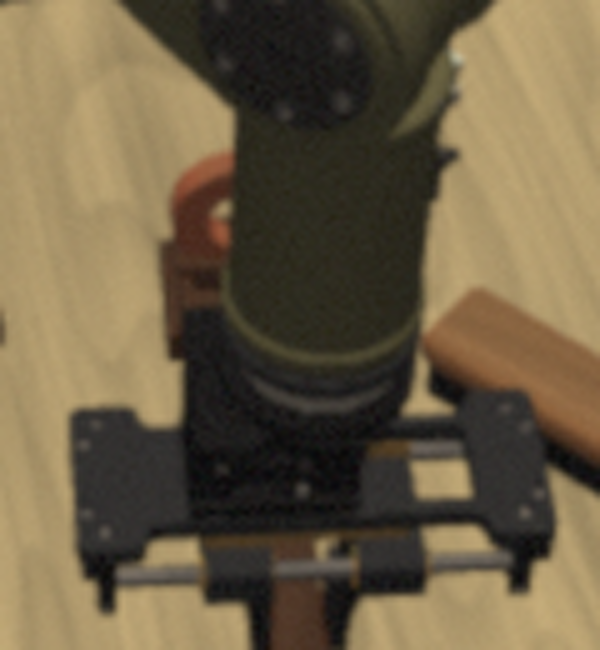

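drive_tool --offset '[[0,0.008,0],[0,0.016,0],[0,0.024,0],[0,0.032,0.0005],[0,0.04,0.0005],[0,0.047,0.0005],[0,0.053,0.0005],[0,0.053,0.0005]]' --angular '[[0,0,0],[0,0,0],[0,0,0],[0,0,0],[0,0,0],[0,0,0],[0,0,0],[0,0,0]]'

```text
time_s: 29.18
tool_pos: [0.5897, -0.2494, 0.0556]
tool_rot: [-35.6, 89.9, -43.3]
force: [0.2, 0.6, -2.4]
grip_width: 0.0237
```

```bash
python3 - <<'E'
from h import *
s=cam("side");t=cam("top")
o=telemetry.get_obs();print(o["tool_pos"],o["tool_rot"],o["force"],o["wrist_torque"])
crop(t,"t32.png",200,140,360,240,5)
E
```

```text
[ 0.58947179 -0.25046566  0.05575225] [-46.74953929  89.8639961  -54.46014219] [-0.14332903 -1.0440027  -1.92303011] [-0.32323791  0.09561181 -0.00192965]
```

View pics/t32.png

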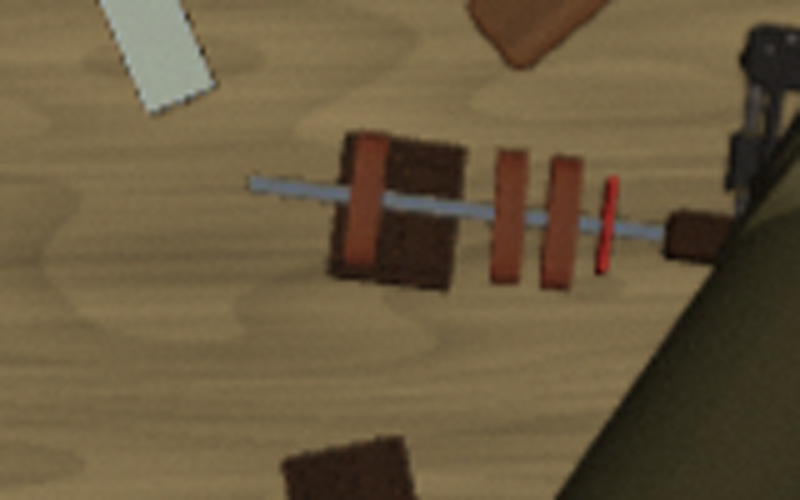

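drive_tool --offset '[[-0.006,0,0],[-0.012,0,0],[-0.018,0,0],[-0.026,0,0],[-0.034,0,0],[-0.044,0,0],[-0.055,0,0],[-0.068,0,0],[-0.081,0,0],[-0.094,0,0]]' --angular '[[0,0,0],[0,0,0],[0,0,0],[0,0,0],[0,0,0],[0,0,0],[0,0,0],[0,0,0],[0,0,0],[0,0,0]]'

```text
time_s: 30.52
tool_pos: [0.5894, -0.2503, 0.1508]
tool_rot: [-42.7, 89.9, -50.4]
force: [-0.4, 0.2, -1.6]
grip_width: 0.0234
```

drive_tool --offset '[[-0.015,0,0],[-0.03,0,0],[-0.045,0,0],[-0.06,0,0],[-0.07,0,0],[-0.07,0,0]]' --angular '[[0,0,0],[0,0,0],[0,0,0],[0,0,0],[0,0,0],[0,0,0]]'

```text
time_s: 31.28
tool_pos: [0.5897, -0.2505, 0.2217]
tool_rot: [-31.2, 89.8, -38.9]
force: [0.2, -0.9, -1.4]
grip_width: 0.0232
```

```bash
python3 - <<'E'
from h import *
s=cam("side");t=cam("top")
o=telemetry.get_obs();print(o["tool_pos"],o["tool_rot"],o["force"],o["wrist_torque"],o["qpos"])
crop(t,"t33.png",200,140,360,240,5)
crop(s,"s33.png",220,80,380,220,5)
E
```

```text
[ 0.58906595 -0.25004374  0.22037132] [-53.27808701  89.88585955 -60.99211512] [ 0.16981538 -0.33522645 -1.7225525 ] [-0.37149375  0.09317619  0.02164911] [-17.33092332  21.80844483  49.82364405  85.375906   -16.66939967
  80.45726476  25.48306227]
```

View pics/t33.png

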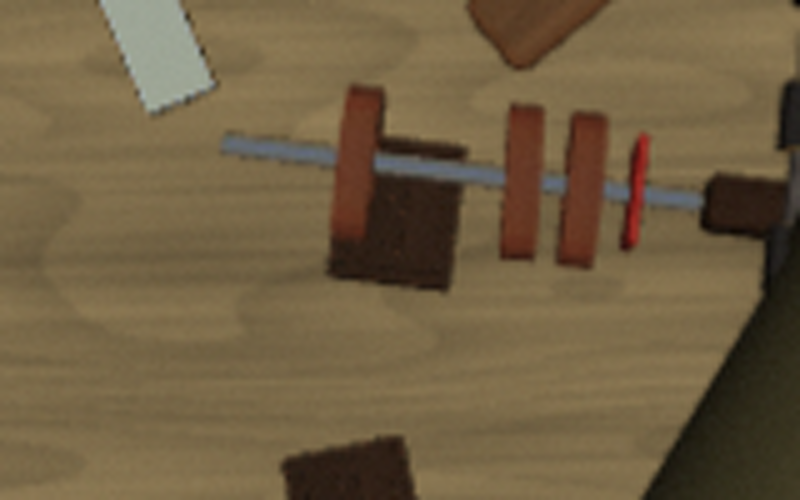

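View pics/s33.png

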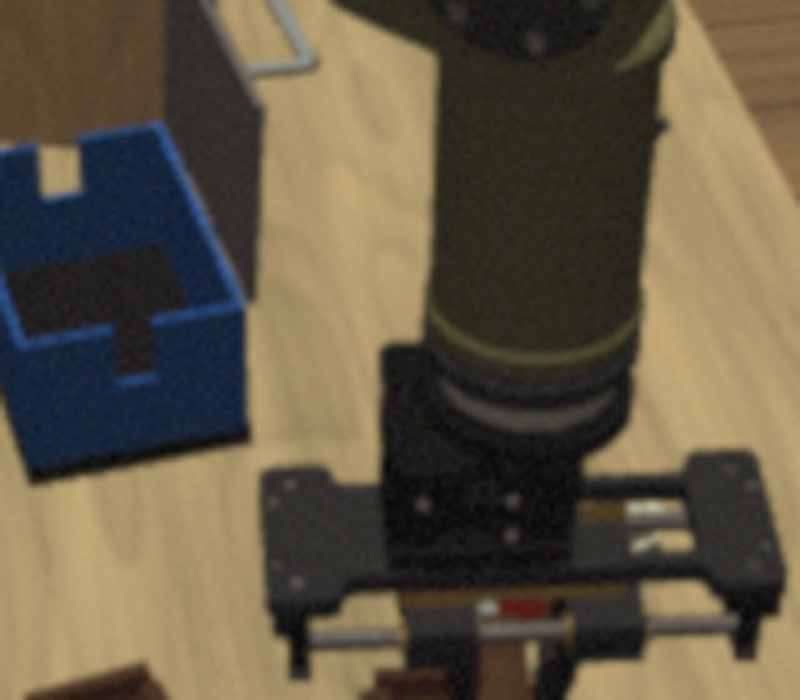

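```bash
python3 - <<'E'
from h import *
s=cam("side");t=cam("top")
print(onz(s,C([(177,322),(205,325)],150,0,3),0))
crop(t,"t34.png",0,160,200,290,4)
crop(s,"s34.png",180,0,300,180,4)
a=np.radians(96.3);d=np.array([np.cos(a),np.sin(a)]);c=np.array([.4914,.3018])
q=c-.1595*d;print(q,"tip",c+.1175*d)
pg([q[0],q[1],.22],perp(96.9,0))
E
```

```text
[[0.42086855 0.56140932 0.        ]
 [0.45080384 0.54962227 0.        ]]
[0.50890262 0.14326323] tip [0.47850622 0.41859041]
off [-0.0006  0.3789 -0.132 ] rot [-0.255   0.0004  0.0016]
```

View pics/t34.png

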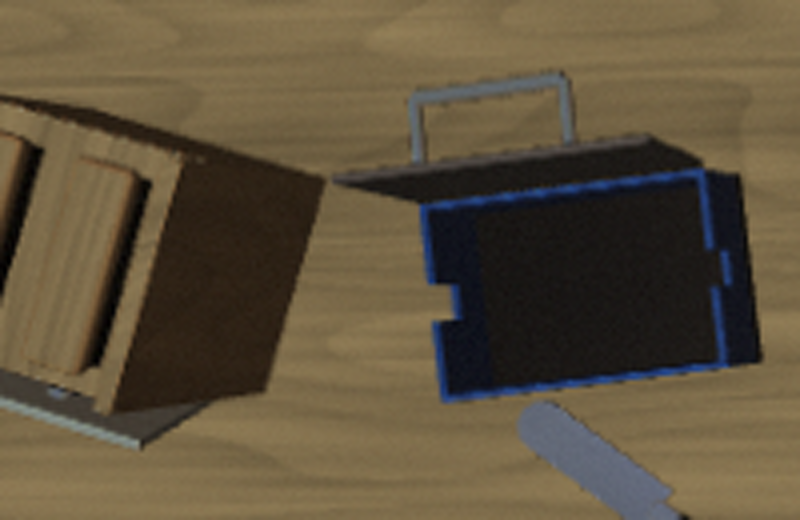

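View pics/s34.png

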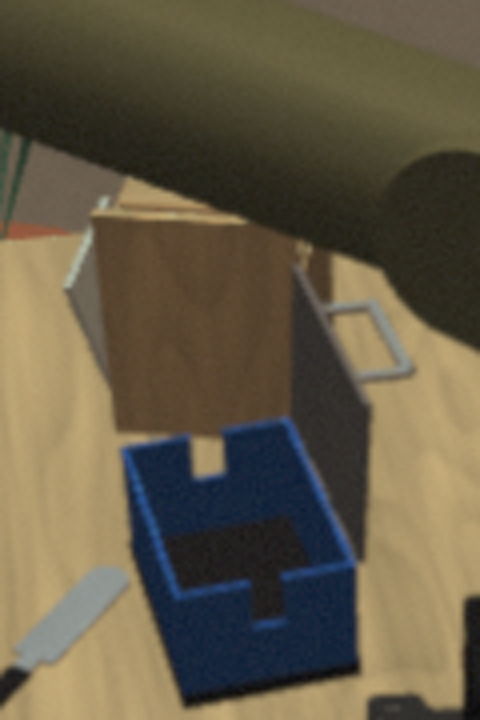

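```bash
python3 - <<'E'
from h import *
s=cam("side");t=cam("top")
a=onz(t,C([(714,267),(433.5,301.5)],0,160,4),.1); b=onz(t,C([(727,267),(457,302)],0,160,4),.061)
c=onz(s,C([(266.5,577.5),(208,433)],180,0,4),.1)
e=onz(s,C([(269,624),(209,475)],180,0,4),.061)
for x in (a,b,c,e):
    d=x[1]-x[0]; print(x.round(4).tolist(),x.mean(0).round(4),np.degrees(np.arctan2(d[1],d[0])),np.hypot(*d[:2]))
E
```

```text
[[0.5004, 0.209, 0.1], [0.4816, 0.3935, 0.1]] [0.491  0.3013 0.1   ] 95.81799319374738 0.1855029473192365
[[0.5006, 0.2095, 0.061], [0.4807, 0.3928, 0.061]] [0.4906 0.3011 0.061 ] 96.19051482633641 0.1844069868029838
[[0.5018, 0.2116, 0.1], [0.4836, 0.3933, 0.1]] [0.4927 0.3025 0.1   ] 95.70213531619373 0.1825827770757617
[[0.5014, 0.209, 0.061], [0.4821, 0.395, 0.061]] [0.4917 0.302  0.061 ] 95.91813614700722 0.18703373114479935
```

```bash
python3 - <<'E'
from h import *
pg([.5079+.343*.1037,.1432-.343*.9946,.24],perp(96.5,0))
E
```

```text
off [-0.02    0.0454 -0.0521] rot [-0.2481  0.0006  0.0017]
```

drive_tool --offset '[[-0.003,0.004,-0.005],[-0.006,0.01,-0.012],[-0.01,0.016,-0.019],[-0.014,0.023,-0.027],[-0.018,0.031,-0.035],[-0.02,0.039,-0.044],[-0.02,0.0445,-0.05],[-0.02,0.0455,-0.052],[-0.02,0.0455,-0.052]]' --angular '[[-0.03,0,0],[-0.06,0,0],[-0.09,0,0],[-0.12,0,0],[-0.16,0,0],[-0.2,0,0],[-0.235,0,0.001],[-0.248,0.0005,0.002],[-0.248,0.0005,0.002]]'

```text
time_s: 32.7
tool_pos: [0.5435, -0.198, 0.24]
tool_rot: [44.5, 90.0, 51.0]
force: [-0.3, -0.0, -1.6]
grip_width: 0.0236
```

```bash
python3 - <<'E'
from h import *
pg([.5079,.1432,.20],perp(96.5,0))
o=telemetry.get_obs();print(o["tool_pos"],o["qpos"])
t=cam("top");s=cam("side");crop(t,"t35.png",180,140,340,260,5);crop(s,"s35.png",180,60,340,240,4)
E
```

```text
off [0.04   0.343  0.0032] rot [-0.0001  0.0002 -0.0002]
[ 0.54347495 -0.19800144  0.23997354] [-24.57029328  11.11684566  48.38605517  92.52152536  -8.43021963
  80.14438403  31.22229854]
```

View pics/t35.png

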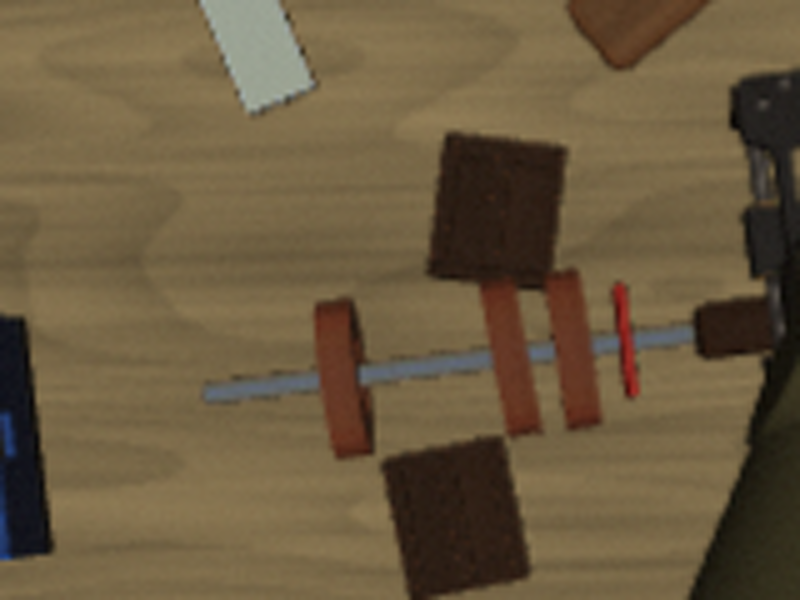

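View pics/s35.png

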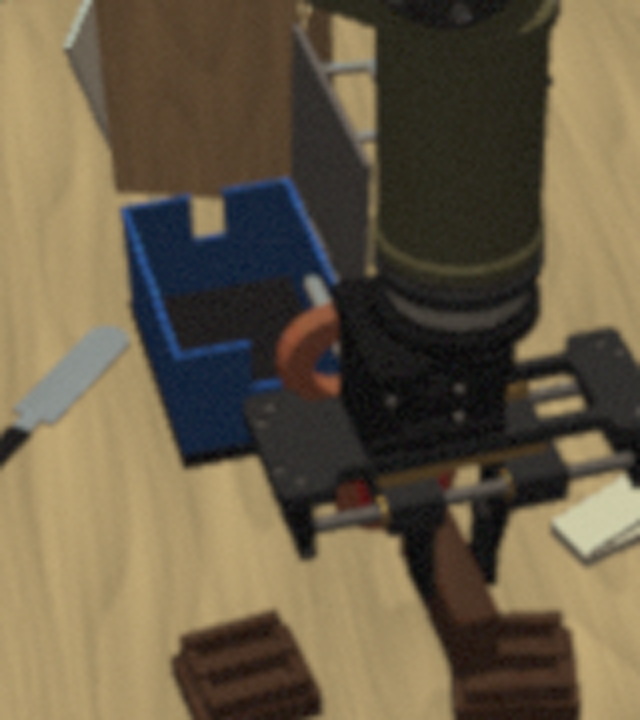

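drive_tool --offset '[[0,0.015,0],[0,0.04,0],[0,0.075,0.001],[0,0.115,0.001],[0,0.155,0.001],[0,0.195,0.002],[0,0.235,0.002],[0,0.27,0.002],[0,0.3,0.003],[0,0.32,0.003]]' --angular '[[0,0,0],[0,0,0],[0,0,0],[0,0,0],[0,0,0],[0,0,0],[0,0,0],[0,0,0],[0,0,0],[0,0,0]]'

```text
time_s: 34.05
tool_pos: [0.5098, 0.1224, 0.2397]
tool_rot: [-177.2, 90.0, -170.6]
force: [-0.0, -0.7, -2.4]
grip_width: 0.0235
```

```bash
python3 - <<'E'
from h import *
pg([.5079,.1432,.18],perp(96.5,0))
o=telemetry.get_obs();print(o["tool_pos"],o["qpos"],o["force"])
t=cam("top");s=cam("side");crop(t,"t36.png",70,170,230,290,5);crop(s,"s36.png",180,20,340,180,4)
E
```

```text
off [0.0597 0.0209 0.0006] rot [ 0.0016 -0.0006  0.    ]
[0.50977128 0.12237467 0.23973212] [-48.10773131   1.68568843  32.63556678  99.27922697  -0.92881485
  79.33786316  -8.71946178] [-0.0399428  -0.66737863 -2.39495167]
```

View pics/t36.png

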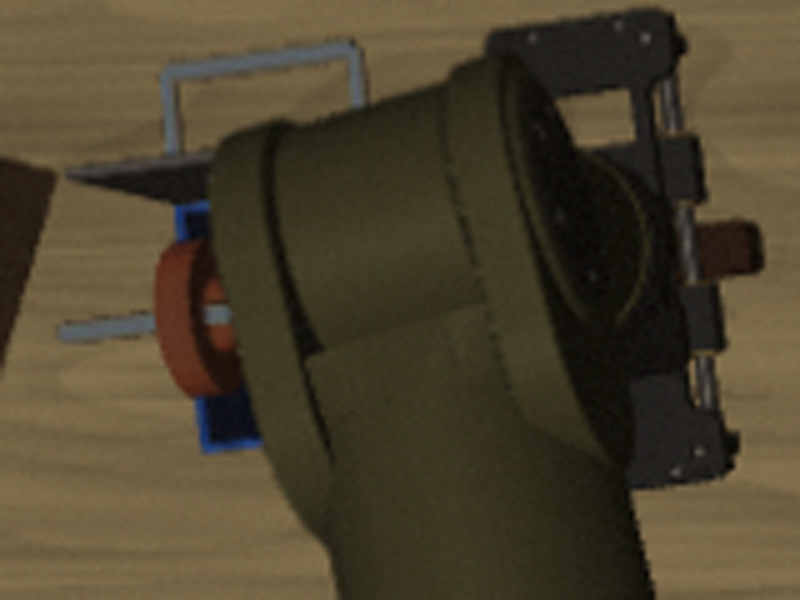

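View pics/s36.png

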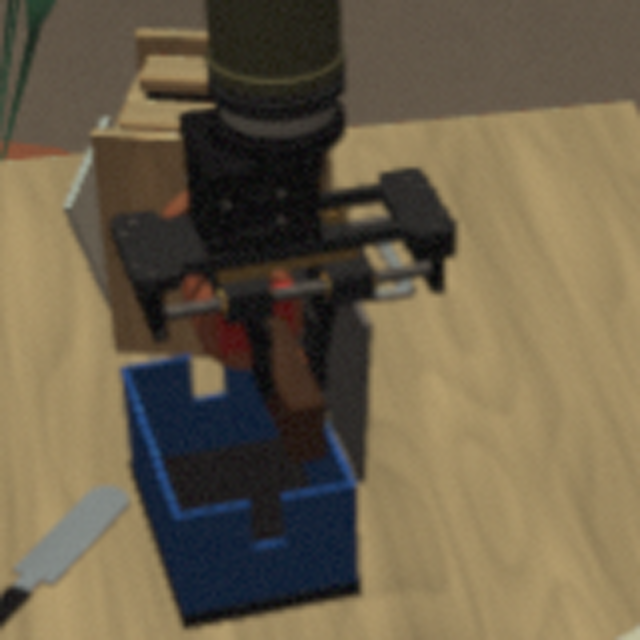

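drive_tool --offset '[[0.0,0.008,0],[0.008,0.016,0.0005],[0.02,0.021,0.0005],[0.034,0.021,0.0005],[0.048,0.021,0.0005],[0.06,0.021,0.0005],[0.068,0.021,0.0005],[0.068,0.021,0.0005]]' --angular '[[0.0015,0,0],[0.0015,0,0],[0.0015,0,0],[0.0015,0,0],[0.0015,0,0],[0.0015,0,0],[0.0015,0,0],[0.0015,0,0]]'

```text
time_s: 35.15
tool_pos: [0.5074, 0.1437, 0.1709]
tool_rot: [-176.4, 89.9, -169.8]
force: [-0.6, 0.1, -2.2]
grip_width: 0.0235
```

```bash
python3 - <<'E'
from h import *
o=telemetry.get_obs();print(o["tool_pos"],o["qpos"],o["force"],o["wrist_torque"])
pg([.5079,.1432,.12],perp(96.5,0))
t=cam("top");s=cam("side");crop(t,"t37.png",70,170,230,290,5);crop(s,"s37.png",190,40,310,180,5)
E
```

```text
[0.5073881  0.14374929 0.17094639] [-48.70004479   4.79554813  31.8034757  104.45050205  -2.67465696
  71.59705333  -9.51961671] [-0.58936606  0.08568493 -2.208461  ] [-0.38023382 -0.02063706  0.02966193]
off [ 0.0509 -0.0006  0.0005] rot [ 0.002  -0.0019  0.0001]
```

View pics/t37.png

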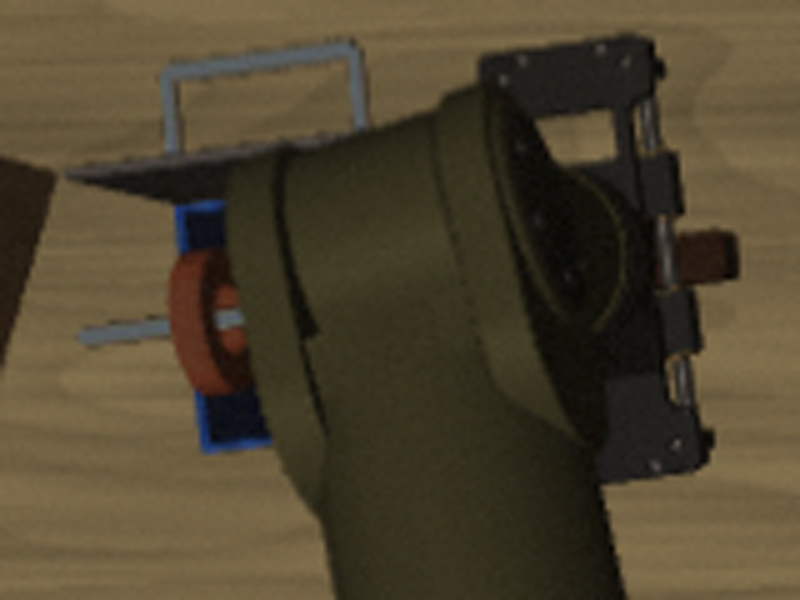

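View pics/s37.png

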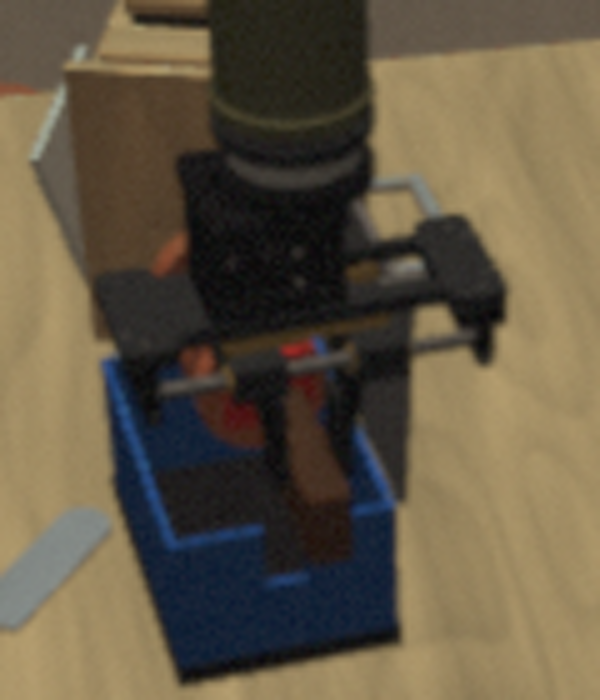

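```bash
python3 - <<'E'
from h import *
t=cam("top")
for z in (.17,.176,.185): print(z,onz(t,C((81,340),70,170,5),z), onz(t,C((165,327),70,170,5),z))
p,Rt=pose();print(p+Rt.apply([-.005,.277,.003]))
E
```

```text
0.17 [[0.47679126 0.42168115 0.17      ]] [[0.48240836 0.37933197 0.17      ]]
0.176 [[0.476872   0.41900401 0.176     ]] [[0.48245822 0.37688758 0.176     ]]
0.185 [[0.47699311 0.41498829 0.185     ]] [[0.48253302 0.37322099 0.185     ]]
[0.47918877 0.41953555 0.1773206 ]
```

drive_tool --offset '[[0.008,-0.0005,0.002],[0.018,-0.0005,0.002],[0.028,-0.0005,0.002],[0.038,-0.0005,0.002],[0.048,-0.0005,0.002],[0.056,-0.0005,0.002],[0.062,-0.0005,0.002],[0.066,-0.0005,0.002],[0.066,-0.0005,0.002]]' --angular '[[0,0,0],[0,0,0],[0,0,0],[0,0,0],[0,0,0],[0,0,0],[0,0,0],[0,0,0],[0,0,0]]'

```text
time_s: 36.42
tool_pos: [0.5101, 0.1438, 0.1059]
tool_rot: [100.1, 90.0, 106.7]
force: [-0.2, -0.6, -2.0]
grip_width: 0.023
```

```bash
python3 - <<'E'
from h import *
o=telemetry.get_obs();print(o["tool_pos"],o["force"],o["wrist_torque"])
t=cam("top");s=cam("side");crop(t,"t38.png",70,170,230,290,5);crop(s,"s38.png",190,60,310,180,6)
p,Rt=pose();print(p+Rt.apply([-.005,.277,.003]))
E
```

```text
[0.51011257 0.14382623 0.10593663] [-0.17367032 -0.59530998 -1.9991816 ] [-0.32552724 -0.02505242  0.01435646]
[0.48144323 0.41938342 0.1115833 ]
```

View pics/t38.png

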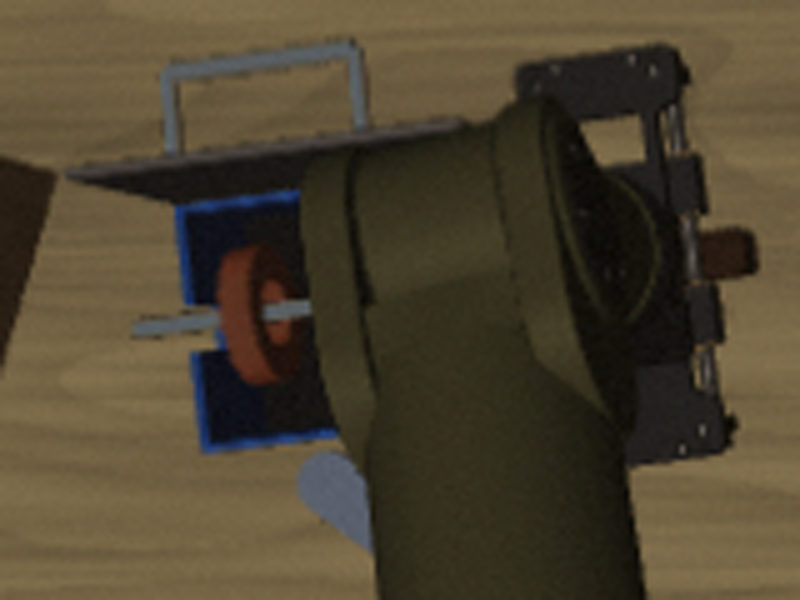

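View pics/s38.png

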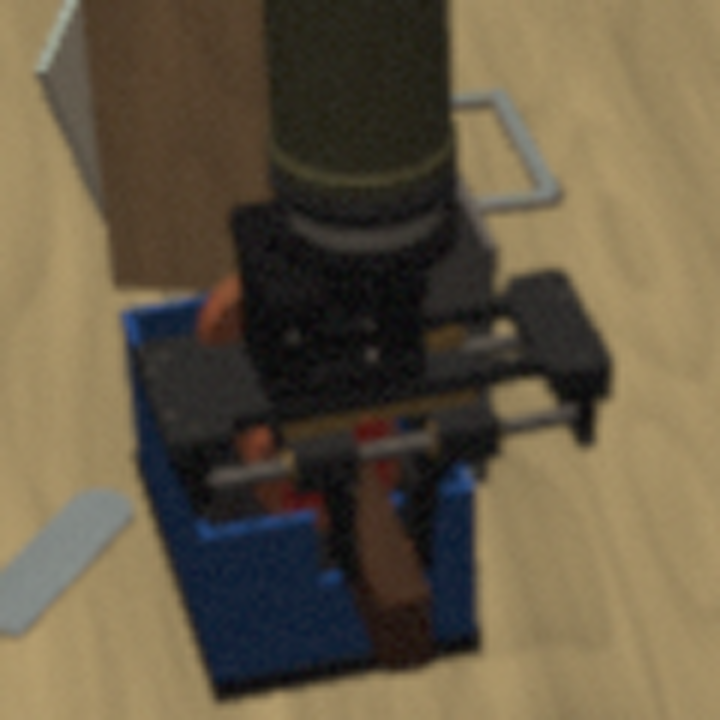

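drive_tool --offset '[[0.006,0,-0.0005],[0.013,0,-0.001],[0.02,0,-0.001],[0.026,0,-0.001],[0.032,0,-0.001],[0.037,0,-0.001],[0.04,0,-0.001],[0.04,0,-0.001]]' --angular '[[0,0,0],[0,0,0],[0,0,0],[0,0,0],[0,0,0],[0,0,0],[0,0,0],[0,0,0]]'

```text
time_s: 37.52
tool_pos: [0.5094, 0.1438, 0.0662]
tool_rot: [62.0, 90.0, 68.6]
force: [0.9, 0.7, -1.6]
grip_width: 0.0234
```

```bash
python3 - <<'E'
from h import *
o=telemetry.get_obs();print(o["tool_pos"],o["force"],o["wrist_torque"])
t=cam("top");s=cam("side");crop(t,"t39.png",70,170,230,290,5);crop(s,"s39.png",190,60,310,180,6)
E
```

```text
[0.50937037 0.14378987 0.06618983] [ 0.8788661   0.71831272 -1.56629609] [-0.33747218 -0.02768236 -0.0063096 ]
```

View pics/t39.png

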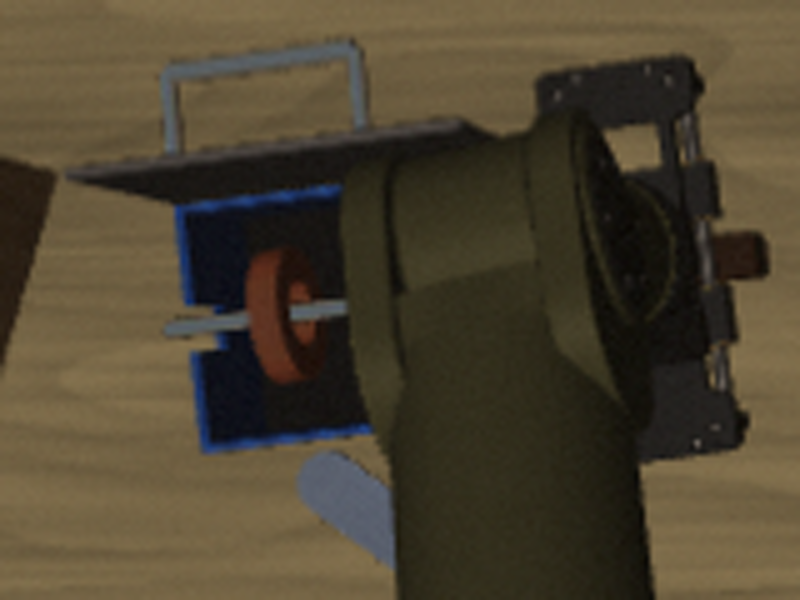

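View pics/s39.png

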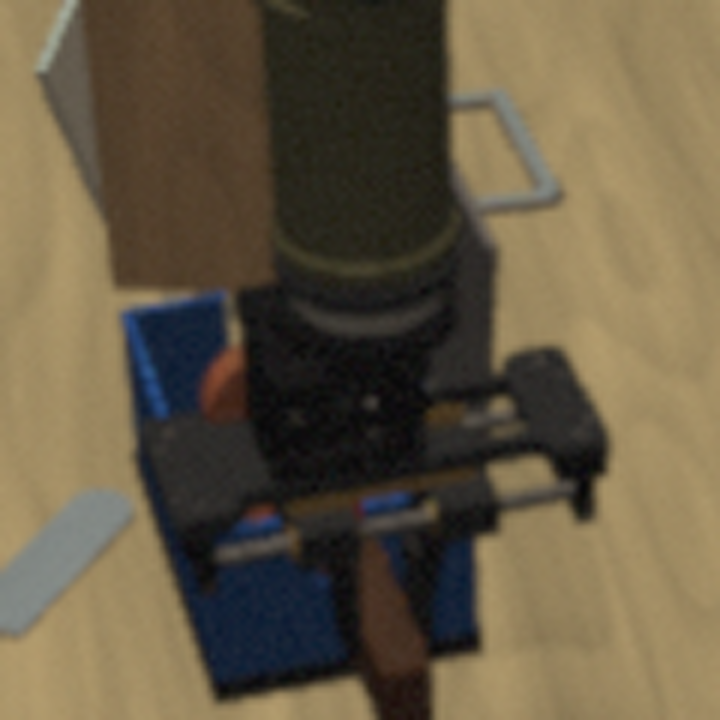

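drive_tool --offset '[[0.001,0,0],[0.002,0,0],[0.003,0,0],[0.004,0,0],[0.004,0,0],[0.004,0,0]]' --angular '[[0,0,0],[0,0,0],[0,0,0],[0,0,0],[0,0,0],[0,0,0]]'

```text
time_s: 38.38
tool_pos: [0.5097, 0.1439, 0.0626]
tool_rot: [43.3, 89.9, 49.9]
force: [0.0, -0.4, -2.1]
grip_width: 0.0236
```

drive_tool --offset '[[0.001,0,0],[0.002,0,0],[0.002,0,0],[0.002,0,0]]' --angular '[[0,0,0],[0,0,0],[0,0,0],[0,0,0]]'

```text
time_s: 38.88
tool_pos: [0.5098, 0.1439, 0.0606]
tool_rot: [40.4, 89.9, 47.0]
force: [-0.9, -0.3, -1.5]
grip_width: 0.0234
```

```bash
python3 - <<'E'
from h import *
for i in range(3):
    t=cam("top");o=telemetry.get_obs();print(o["tool_pos"],o["force"],o["wrist_torque"])
E
```

```text
[0.50971336 0.14384959 0.06062426] [ 0.28414957  0.18444936 -1.57920161] [-0.23363887  0.02674324  0.04418165]
[0.50972203 0.14386574 0.06062685] [-0.22515721 -0.34587522 -0.20909259] [-0.27936421  0.04302437  0.01415192]
[0.50972184 0.14387237 0.06062859] [-0.02626681 -0.98129124 -0.63002486] [-0.23497875 -0.00452421  0.03892528]
```

drive_tool --offset '[[0.001,0,0],[0.002,0,0],[0.002,0,0],[0.002,0,0]]' --angular '[[0,0,0],[0,0,0],[0,0,0],[0,0,0]]'

```text
time_s: 39.52
tool_pos: [0.51, 0.1439, 0.0591]
tool_rot: [35.4, 89.9, 42.0]
force: [-1.5, -2.1, 4.3]
grip_width: 0.0235
```

```bash
python3 - <<'E'
from h import *
for i in range(3):
    t=cam("top");o=telemetry.get_obs();print(o["tool_pos"],o["force"],o["wrist_torque"])
s=cam("side");crop(t,"t40.png",70,170,230,290,5);crop(s,"s40.png",190,60,310,180,6)
E
```

```text
[0.5099589  0.1438365  0.05899135] [-0.73354068 -0.72959761  3.64154403] [-0.28429522  0.35537268  0.1134378 ]
[0.50999483 0.14379229 0.05896839] [-0.46755065 -2.32657114  4.79934599] [-0.31008812  0.29875184  0.08366699]
[0.51000978 0.14382135 0.05896035] [-1.27903615 -1.17759063  5.42966663] [-0.30591853  0.3565267   0.12334771]
```

View pics/t40.png

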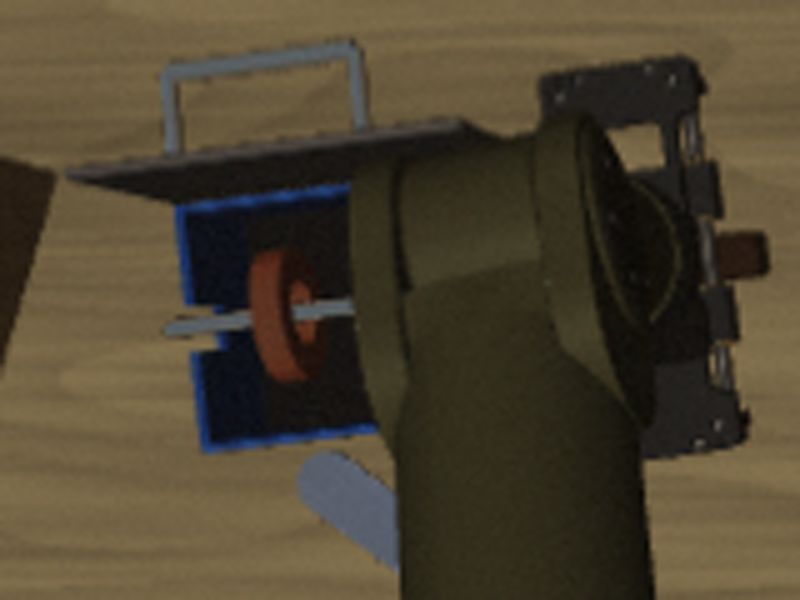

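drive_tool --offset '[[0,0,0],[0,0,0],[0,0,0],[0,0,0]]' --angular '[[0,0,0],[0,0,0],[0,0,0],[0,0,0]]' --fingers 0.2 --squeeze 10

```text
time_s: 40.22
tool_pos: [0.5098, 0.1439, 0.0587]
tool_rot: [37.0, 89.9, 43.6]
force: [0.5, -0.2, -0.1]
grip_width: 0.0348
```

drive_tool --offset '[[-0.005,0,0],[-0.015,0,0],[-0.03,0,0],[-0.05,0,0],[-0.08,0,0],[-0.11,0,0],[-0.14,0,0],[-0.17,0,0],[-0.2,0,0],[-0.22,0,0]]' --angular '[[0,0,0],[0,0,0],[0,0,0],[0,0,0],[0,0,0],[0,0,0],[0,0,0],[0,0,0],[0,0,0],[0,0,0]]'

```text
time_s: 41.48
tool_pos: [0.5101, 0.1435, 0.2817]
tool_rot: [28.5, 89.7, 35.1]
force: [-1.0, -0.1, 0.3]
grip_width: 0.035
```

```bash
python3 - <<'E'
from h import *
t=cam("top");s=cam("side");o=telemetry.get_obs();print(o["tool_pos"],o["force"],o["grip_width"])
crop(t,"t41.png",70,170,230,290,5);crop(s,"s41.png",190,60,310,180,6)
E
```

```text
[0.51101339 0.14377227 0.28222307] [ 1.74758329 -0.37638198  0.22020907] 0.03486297275668269
```

View pics/t41.png

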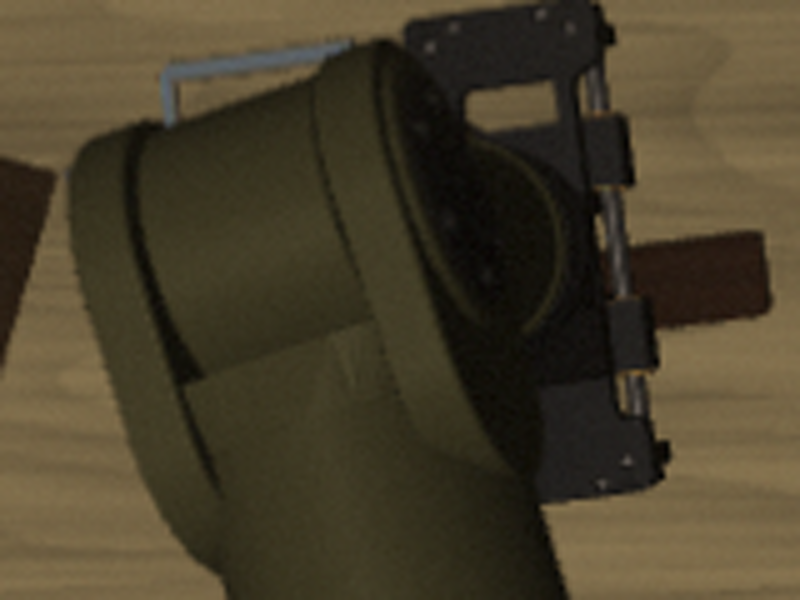

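View pics/s41.png

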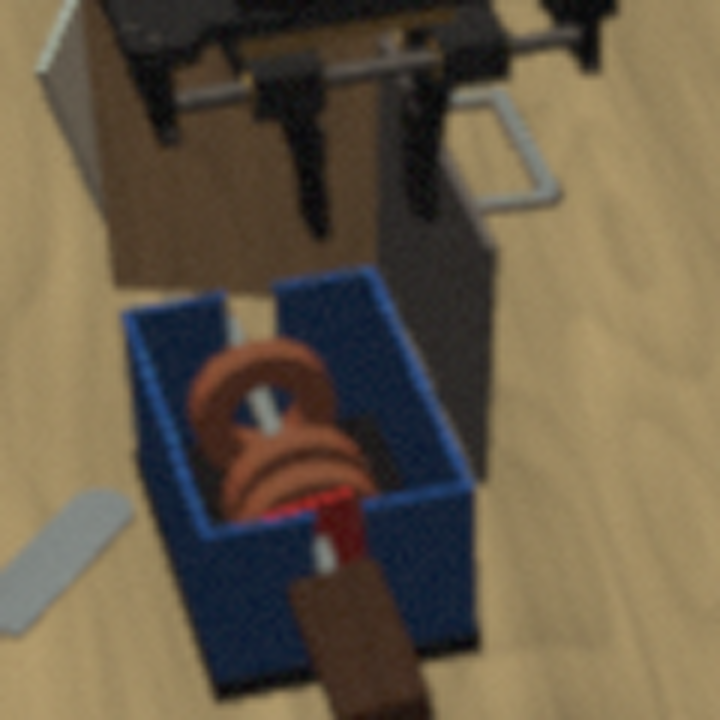

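```bash
python3 - <<'E'
from h import *
pg([.608,.3125,.36],perp(96.0,0))
E
```

```text
off [-0.0765  0.1567  0.1163] rot [ 0.0104  0.0068 -0.0032]
```

drive_tool --offset '[[-0.025,0,0],[-0.05,0,0],[-0.0765,0.01,0.007],[-0.0765,0.04,0.03],[-0.0765,0.07,0.05],[-0.0765,0.1,0.073],[-0.0765,0.13,0.095],[-0.0765,0.15,0.111],[-0.0765,0.1565,0.1165],[-0.0765,0.1565,0.1165]]' --angular '[[0,0,0],[0,0,0],[0.01,0.007,-0.003],[0.01,0.007,-0.003],[0.01,0.007,-0.003],[0.01,0.007,-0.003],[0.01,0.007,-0.003],[0.01,0.007,-0.003],[0.01,0.007,-0.003],[0.01,0.007,-0.003]]' --fingers 0.43

```text
time_s: 42.82
tool_pos: [0.6082, 0.3118, 0.3594]
tool_rot: [-142.3, 89.9, -136.3]
force: [-0.3, -1.0, 0.8]
grip_width: 0.0251
```

```bash
python3 - <<'E'
from h import *
t=cam("top");s=cam("side");o=telemetry.get_obs();print(o["tool_pos"],o["qpos"],o["grip_width"])
pg([.608,.3125,.25],perp(96.0,0))
crop(t,"t42.png",70,150,230,290,5);crop(s,"s42.png",190,10,310,150,5)
E
```

```text
[0.6082087  0.31084468 0.36041393] [-49.00196617  23.18943075  30.29369003  62.72354919 -11.53577118
  96.84584715 -16.22882058] 0.025076480132772593
off [ 0.1104  0.0017 -0.    ] rot [-0.0012 -0.0001  0.0001]
```

View pics/t42.png

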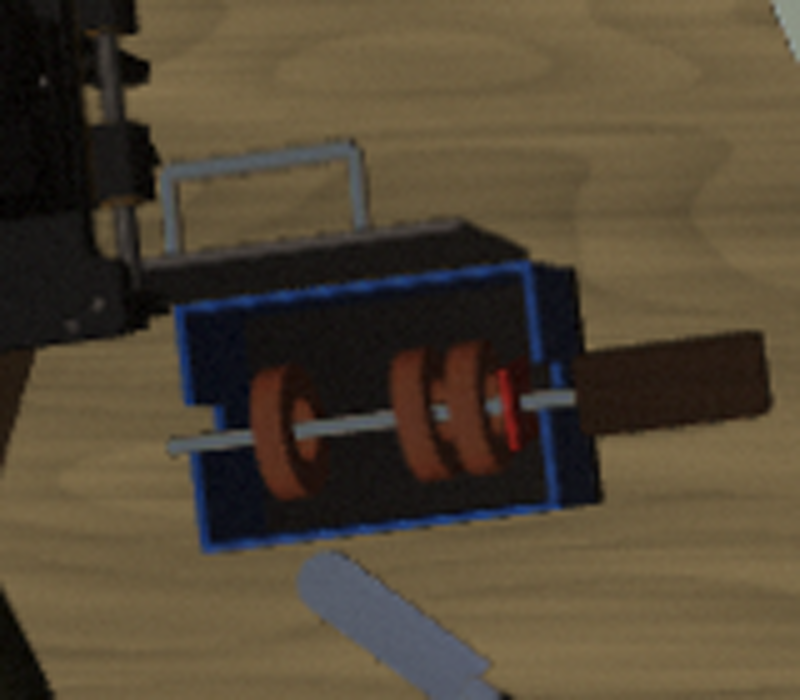

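View pics/s42.png

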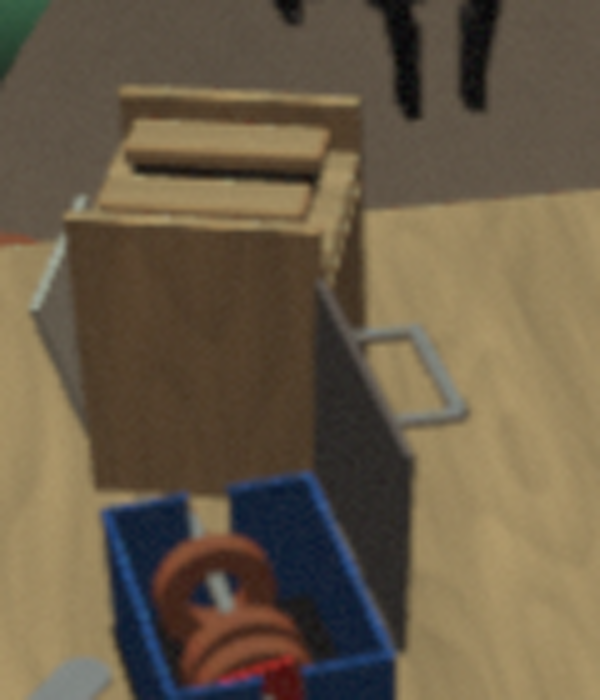

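```bash
python3 - <<'E'
from h import *
t=cam("top");s=cam("side")
q=onz(t,C([(172,446),(545,400),(513,410)],70,150,5),.066);print(q)
c=np.array([.4914,.3018]);a=np.radians(5.95);Rb=np.array([[np.cos(a),np.sin(a)],[-np.sin(a),np.cos(a)]])
print((q[:,:2]-c)@Rb.T)
d=q[0]-q[1];print(np.degrees(np.arctan2(d[1],d[0])))
E
```

```text
[[0.47132767 0.41796602 0.066     ]
 [0.49206873 0.21579373 0.066     ]
 [0.48710238 0.23299977 0.066     ]]
[[-0.00792237  0.11762092]
 [-0.00825033 -0.08561225]
 [-0.01140633 -0.06798409]]
95.85753896673226
```

drive_tool --offset '[[0.03,0.0015,0],[0.06,0.0015,0],[0.09,0.0015,0],[0.11,0.0015,0],[0.125,0.0015,0],[0.138,0.0015,0],[0.15,0.0015,0],[0.157,0.0015,0],[0.157,0.0015,0]]' --angular '[[0,0,0],[0,0,0],[0,0,0],[0,0,0],[0,0,0],[0,0,0],[0,0,0],[0,0,0],[0,0,0]]'

```text
time_s: 44.15
tool_pos: [0.6079, 0.3126, 0.2033]
tool_rot: [133.2, 90.0, 139.1]
force: [0.4, -0.0, 0.0]
grip_width: 0.0245
```

```bash
python3 - <<'E'
from h import *
t=cam("top");s=cam("side");o=telemetry.get_obs();print(o["tool_pos"],o["force"],o["grip_width"])
crop(s,"s43.png",210,20,310,140,6)
E
```

```text
[0.60835617 0.3127642  0.20426079] [ 0.16742632  0.10084419 -0.27534413] 0.025040398431118237
```

View pics/s43.png

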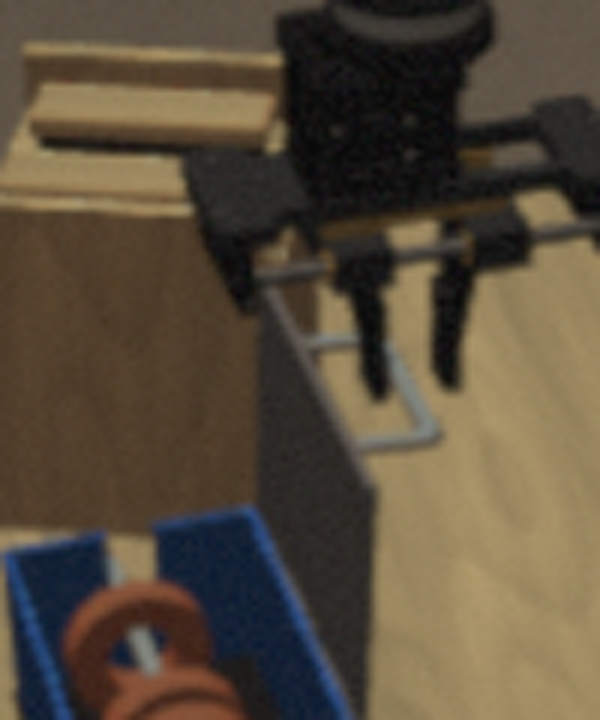

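drive_tool --offset '[[0.004,0,0],[0.008,0,0],[0.008,0,0],[0.004,0,-0.012],[0.0,0,-0.024],[-0.003,0,-0.036],[-0.004,0,-0.048],[-0.004,0,-0.06],[-0.0035,0,-0.07],[-0.0025,0,-0.08]]' --angular '[[0,0,0],[0,0,0],[0,0,0],[0,0,0],[0,0,0],[0,0,0],[0,0,0],[0,0,0],[0,0,0],[0,0,0]]' --fingers 0.63 --squeeze 5

```text
time_s: 45.5
tool_pos: [0.5279, 0.3049, 0.2067]
tool_rot: [55.0, 89.9, 61.0]
force: [2.7, 0.9, 1.2]
grip_width: 0.0162
```

```bash
python3 - <<'E'
from h import *
t=cam("top");s=cam("side");o=telemetry.get_obs();print(o["tool_pos"],o["force"],o["grip_width"])
crop(s,"s44.png",200,20,310,150,5)
E
```

```text
[0.52682825 0.30483316 0.20623715] [0.16082801 0.57699835 0.07766512] 0.0158264593090232
```

View pics/s44.png

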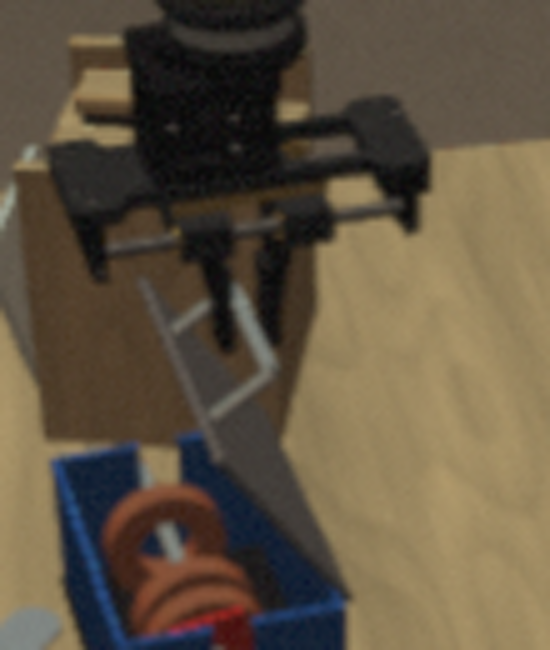

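drive_tool --offset '[[0.001,0,-0.006],[0.003,0,-0.014],[0.006,0,-0.022],[0.0096,0,-0.029],[0.015,0,-0.039],[0.0206,0,-0.048],[0.0275,0,-0.057],[0.035,0,-0.065],[0.04,0,-0.07],[0.046,0,-0.0755]]' --angular '[[0,0,0],[0,0,0],[0,0,0],[0,0,0],[0,0,0],[0,0,0],[0,0,0],[0,0,0],[0,0,0],[0,0,0]]'

```text
time_s: 46.85
tool_pos: [0.4516, 0.297, 0.16]
tool_rot: [119.2, 89.9, 125.3]
force: [3.7, 1.3, 0.5]
grip_width: 0.0162
```

```bash
python3 - <<'E'
from h import *
t=cam("top");s=cam("side");o=telemetry.get_obs();print(o["tool_pos"],o["force"],o["grip_width"])
crop(s,"s45.png",190,40,300,170,5);crop(t,"t45.png",70,150,230,290,5)
E
```

```text
[0.45092521 0.29682601 0.15939517] [ 1.69445285 -0.40248592 -1.35346852] 0.01639530971316699
```

View pics/s45.png

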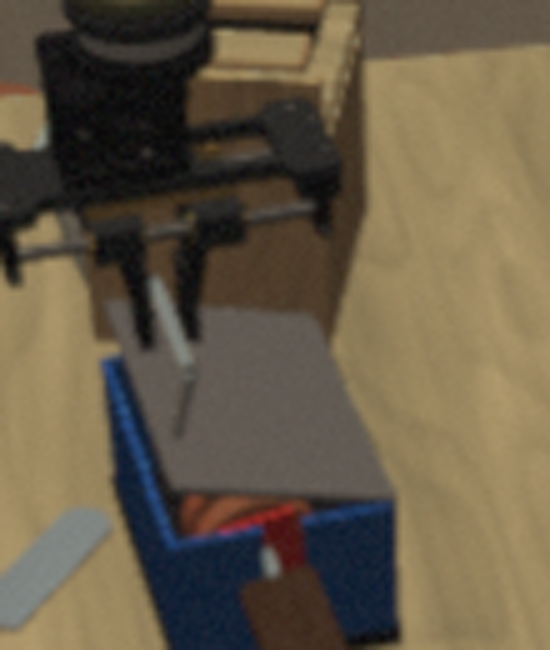

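View pics/t45.png

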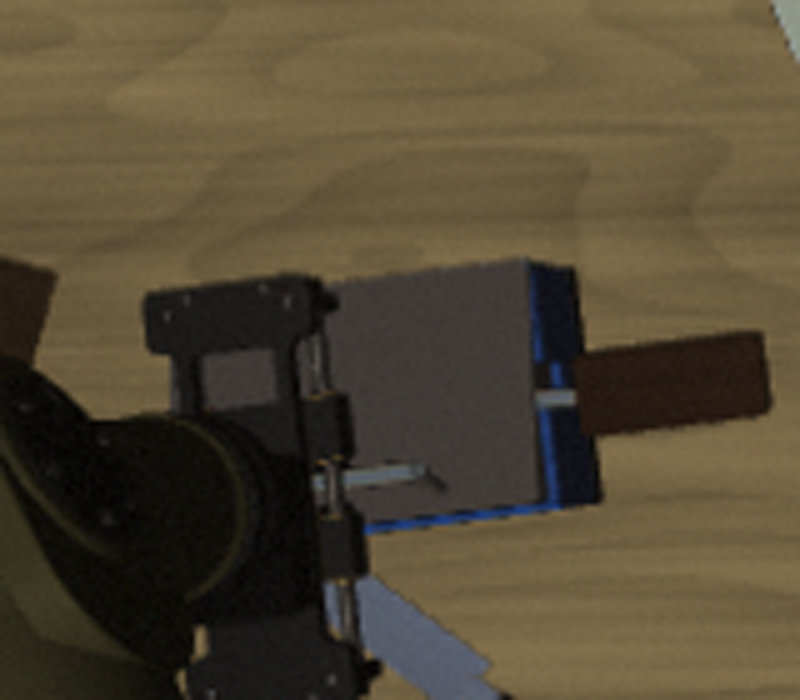

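drive_tool --offset '[[0.005,0,-0.004],[0.01,0,-0.008],[0.015,0,-0.011],[0.02,0,-0.014],[0.025,0,-0.017],[0.025,0,-0.019],[0.025,0,-0.019]]' --angular '[[0,0,0],[0,0,0],[0,0,0],[0,0,0],[0,0,0],[0,0,0],[0,0,0]]'

```text
time_s: 47.82
tool_pos: [0.4343, 0.2951, 0.1341]
tool_rot: [24.7, 89.8, 30.7]
force: [9.7, 3.7, -7.0]
grip_width: 0.0188
```

```bash
python3 - <<'E'
from h import *
t=cam("top");s=cam("side");o=telemetry.get_obs();print(o["tool_pos"],o["force"],o["grip_width"])
crop(s,"s46.png",190,40,300,170,5)
E
```

```text
[0.43440832 0.29506993 0.13409591] [ 9.74196268  2.76714617 -6.02055447] 0.018853975679842386
```

View pics/s46.png

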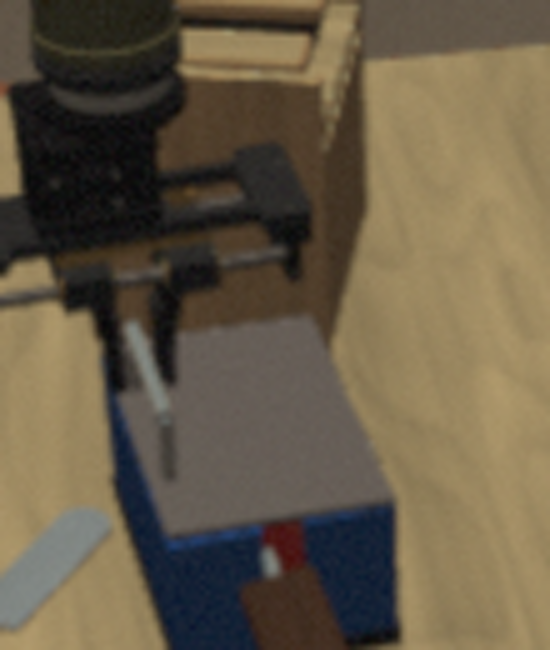

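drive_tool --offset '[[0,0,0.005],[-0.002,0,0.008],[-0.015,0,0.006],[-0.03,0,0.004],[-0.045,0,0.004],[-0.055,0,0.004],[-0.055,0,0.004]]' --angular '[[0,0,0],[0,0,0],[0,0,0],[0,0,0],[0,0,0],[0,0,0],[0,0,0]]'

```text
time_s: 48.8
tool_pos: [0.4388, 0.2958, 0.1903]
tool_rot: [31.1, 89.7, 37.1]
force: [-0.2, -1.2, 0.1]
grip_width: 0.0158
```

drive_tool --offset '[[0,0,0],[0,0,0],[0,0,0],[0,0,0]]' --angular '[[0,0,0],[0,0,0],[0,0,0],[0,0,0]]' --fingers 1.0

```text
time_s: 49.3
tool_pos: [0.4387, 0.2957, 0.1901]
tool_rot: [29.3, 89.7, 35.3]
force: [0.1, 0.4, -1.2]
grip_width: 0.0003
```

```bash
python3 - <<'E'
from h import *
t=cam("top");s=cam("side");o=telemetry.get_obs();print(o["tool_pos"],o["force"],o["grip_width"])
crop(s,"s47.png",190,40,300,170,5);pg([.4387,.2963,.165],perp(96,0))
E
```

```text
[0.43873181 0.29579739 0.19020167] [ 1.0210916  -0.45263213  0.14546096] 0.00032358471620680634
off [ 0.0252  0.0004 -0.0001] rot [ 0.0001  0.0045 -0.0026]
```

View pics/s47.png

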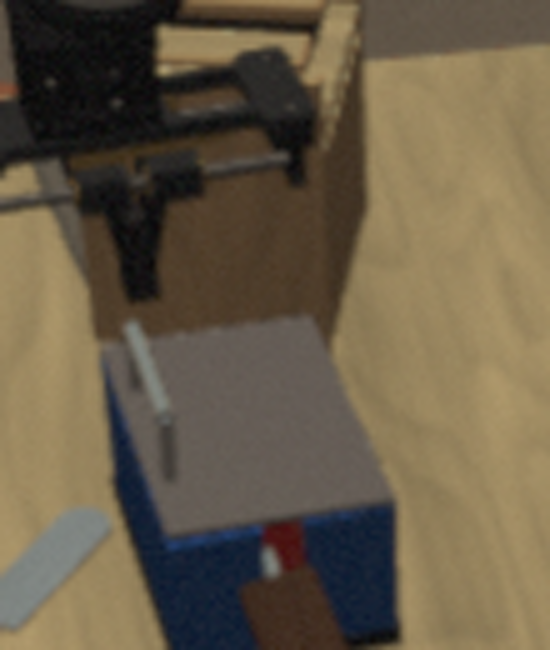

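Press down on the bar in small steps, watching the force.

drive_tool --offset '[[0.005,0,0],[0.01,0,0],[0.015,0,0],[0.02,0,0],[0.025,0,0],[0.03,0,0],[0.03,0,0]]' --angular '[[0,0,0],[0,0,0],[0,0,0],[0,0,0],[0,0,0],[0,0,0],[0,0,0]]'

```text
time_s: 50.28
tool_pos: [0.4385, 0.2957, 0.1597]
tool_rot: [28.6, 89.8, 34.6]
force: [-0.3, 0.7, -0.4]
grip_width: 0.0004
```

drive_tool --offset '[[0.002,0,0],[0.004,0,0],[0.006,0,0],[0.006,0,0]]' --angular '[[0,0,0],[0,0,0],[0,0,0],[0,0,0]]'

```text
time_s: 50.78
tool_pos: [0.4385, 0.2956, 0.1535]
tool_rot: [27.5, 89.8, 33.5]
force: [-0.4, -0.2, -0.8]
grip_width: 0.0008
```

drive_tool --offset '[[0.001,0,0],[0.002,0,0],[0.003,0,0],[0.003,0,0]]' --angular '[[0,0,0],[0,0,0],[0,0,0],[0,0,0]]'

```text
time_s: 51.28
tool_pos: [0.4385, 0.2956, 0.1504]
tool_rot: [26.8, 89.8, 32.8]
force: [0.7, -0.5, 0.3]
grip_width: 0.0003
```

drive_tool --offset '[[0.001,0,0],[0.002,0,0],[0.003,0,0],[0.003,0,0]]' --angular '[[0,0,0],[0,0,0],[0,0,0],[0,0,0]]'

```text
time_s: 51.78
tool_pos: [0.4384, 0.2955, 0.1473]
tool_rot: [26.3, 89.8, 32.3]
force: [0.7, 0.6, 0.4]
grip_width: 0.0005
```

```bash
python3 - <<'E'
from h import *
t=cam("top");s=cam("side");o=telemetry.get_obs();print(o["tool_pos"],o["force"],o["grip_width"])
crop(s,"s48.png",190,60,300,190,5)
E
```

```text
[0.43844873 0.29558291 0.1473929 ] [-1.04711225  0.53622685 -0.36835627] 0.00018496484125661507
```

View pics/s48.png

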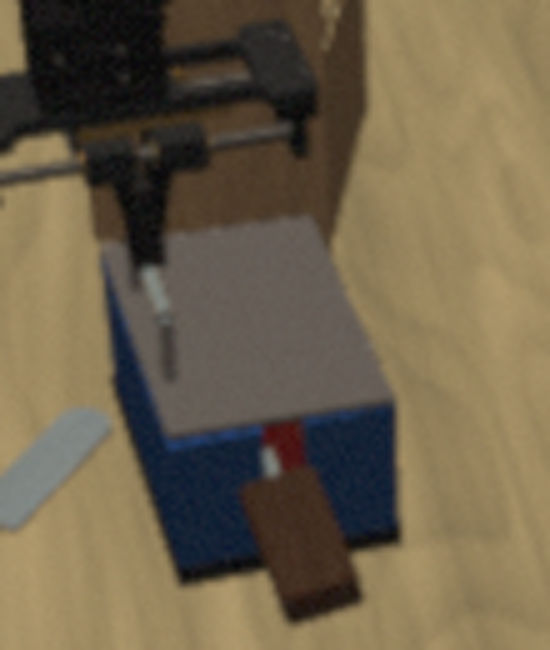

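drive_tool --offset '[[0.001,0,0],[0.002,0,0],[0.003,0,0],[0.003,0,0]]' --angular '[[0,0,0],[0,0,0],[0,0,0],[0,0,0]]'

```text
time_s: 52.38
tool_pos: [0.4385, 0.2955, 0.1443]
tool_rot: [26.0, 89.8, 32.0]
force: [0.1, 0.7, -0.1]
grip_width: 0.0007
```

drive_tool --offset '[[0.001,0,0],[0.002,0,0],[0.003,0,0],[0.003,0,0]]' --angular '[[0,0,0],[0,0,0],[0,0,0],[0,0,0]]'

```text
time_s: 52.88
tool_pos: [0.4384, 0.2955, 0.1412]
tool_rot: [25.7, 89.8, 31.7]
force: [-0.5, 0.9, -0.9]
grip_width: 0.0001
```

```bash
python3 - <<'E'
from h import *
t=cam("top");s=cam("side");o=telemetry.get_obs();print(o["tool_pos"],o["force"],o["grip_width"])
crop(s,"s49.png",200,80,260,150,10);crop(t,"t49.png",70,170,230,290,5)
E
```

```text
[0.4384346  0.29550643 0.14129267] [-0.47218732 -0.46185687 -0.9401478 ] 0.0006808931042883271
```

View pics/s49.png

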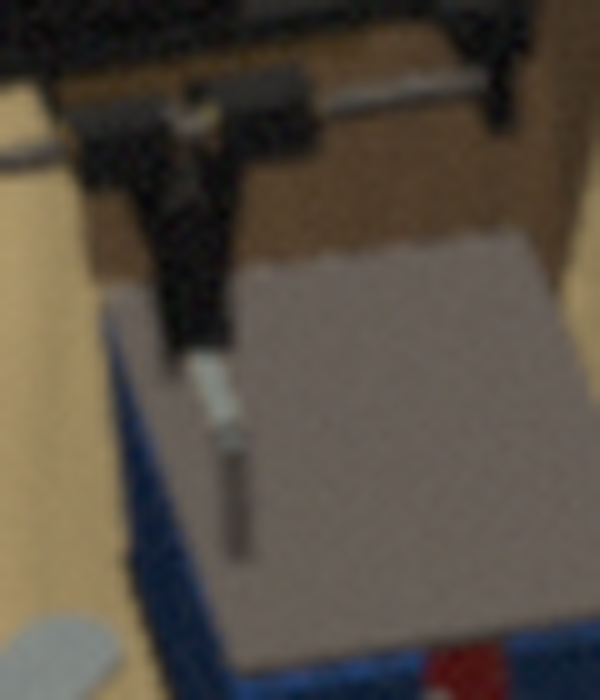

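View pics/t49.png

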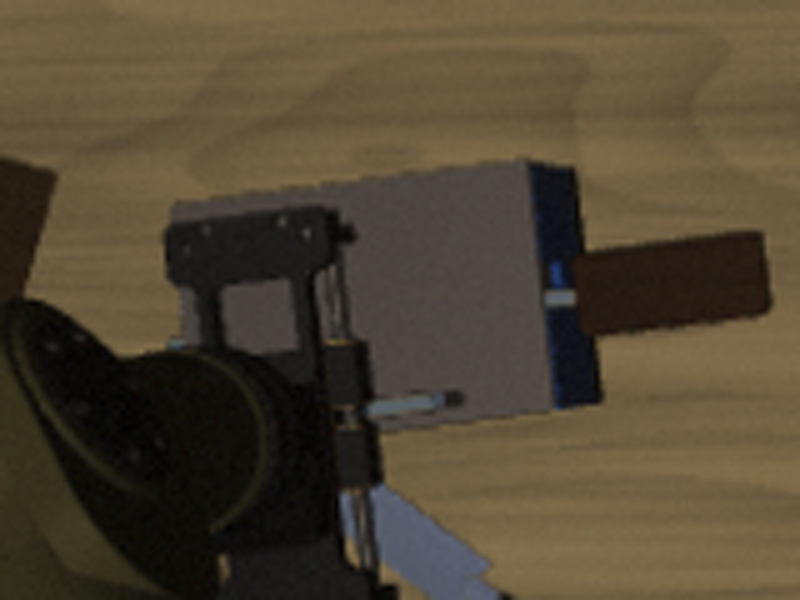

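drive_tool --offset '[[0.001,0,0],[0.002,0,0],[0.003,0,0],[0.003,0,0]]' --angular '[[0,0,0],[0,0,0],[0,0,0],[0,0,0]]'

```text
time_s: 53.48
tool_pos: [0.4383, 0.2957, 0.1382]
tool_rot: [29.1, 89.8, 35.2]
force: [-1.3, -0.7, 1.3]
grip_width: 0.0004
```

drive_tool --offset '[[0.001,0,0],[0.002,0,0],[0.003,0,0],[0.003,0,0]]' --angular '[[0,0,0],[0,0,0],[0,0,0],[0,0,0]]'

```text
time_s: 53.98
tool_pos: [0.4383, 0.2958, 0.1373]
tool_rot: [44.1, 89.8, 50.2]
force: [-6.2, -3.3, 13.9]
grip_width: 0.0004
```

drive_tool --offset '[[-0.002,0,0],[-0.006,0,0],[-0.02,0,0],[-0.05,0,0],[-0.09,0,0],[-0.13,0,0],[-0.17,0,0],[-0.21,0.0,-0.02],[-0.23,0,-0.05],[-0.24,0,-0.08]]' --angular '[[0,0,0],[0,0,0],[0,0,0],[0,0,0],[0,0,0],[0,0,0],[0,0,0],[0,0,0],[0,0,0],[0,0,0]]'

```text
time_s: 55.22
tool_pos: [0.3579, 0.2867, 0.3792]
tool_rot: [41.8, 89.6, 47.8]
force: [0.2, -0.1, 0.8]
grip_width: 0.0002
```

drive_tool --offset '[[0,-0.04,0],[0,-0.09,0],[0,-0.14,0],[0,-0.19,0],[0,-0.24,0],[0,-0.29,0],[0,-0.34,0],[0,-0.38,0],[0,-0.4,0],[0,-0.4,0]]' --angular '[[0,0,0],[0,0,0],[0,0,0],[0,0,0],[0,0,0],[0,0,0],[0,0,0],[0,0,0],[0,0,0],[0,0,0]]'

```text
time_s: 56.48
tool_pos: [0.3992, -0.1126, 0.378]
tool_rot: [38.4, 89.6, 44.2]
force: [0.1, -0.4, 0.4]
grip_width: 0.0006
```

```bash
python3 - <<'E'
from h import *
t=cam("top");s=cam("side");o=telemetry.get_obs();print(o["tool_pos"],o["force"],o["grip_width"],o["qpos"])
crop(s,"s50.png",190,60,290,190,6);crop(t,"t50.png",70,170,230,290,5)
E
```

```text
[ 0.39948735 -0.11016526  0.37772921] [-0.26423812 -0.01053765 -0.05242727] 0.0007521337256822889 [-16.78000476 -14.59803366  22.6969063   96.89384759   5.27898828
  96.34139507  11.87385667]
```

View pics/s50.png

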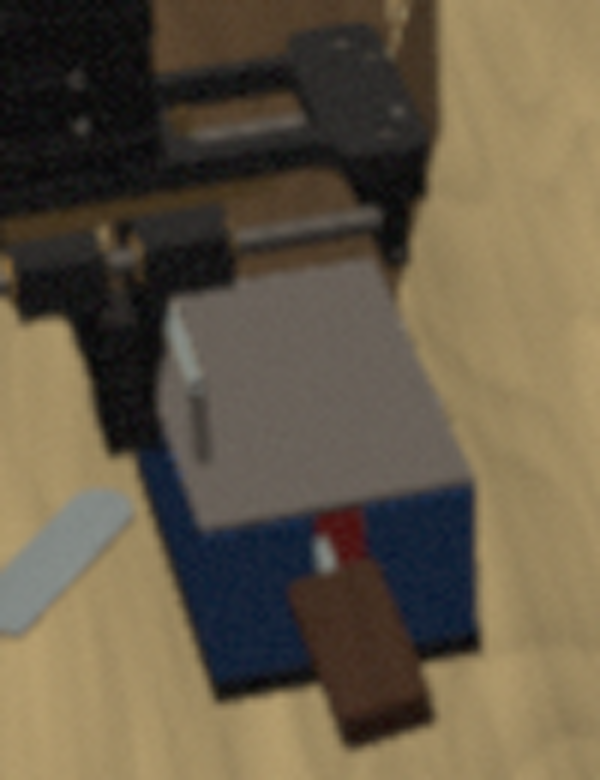

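View pics/t50.png

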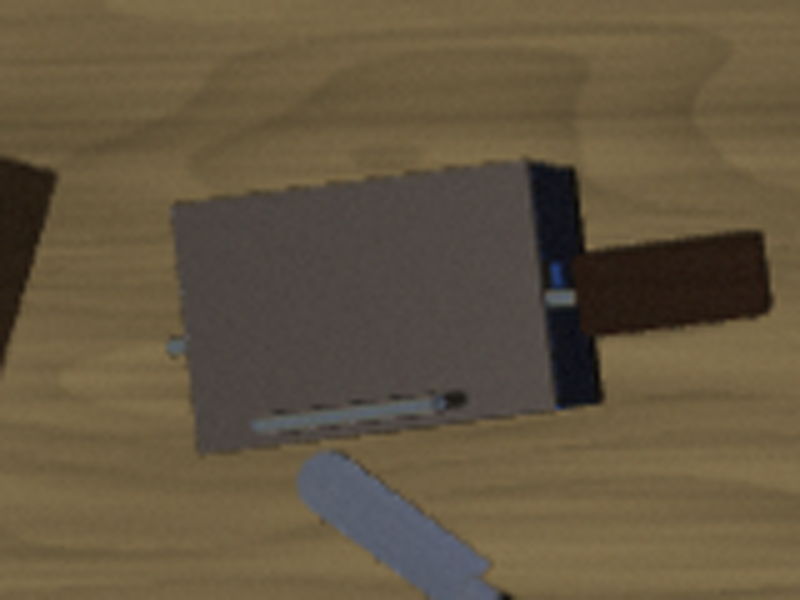

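drive_tool --offset '[[0,-0.04,0.02],[0,-0.09,0.04],[0,-0.13,0.06],[0,-0.16,0.08],[0,-0.18,0.1],[0,-0.18,0.1],[0,-0.18,0.1]]' --angular '[[0,0,0],[0,0,0],[0,0,0],[0,0,0],[0,0,0],[0,0,0],[0,0,0]]'

```text
time_s: 57.45
tool_pos: [0.518, -0.2772, 0.3772]
tool_rot: [51.1, 89.6, 57.2]
force: [0.4, -0.2, 0.3]
grip_width: 0.0006
```

```bash
python3 - <<'E'
from h import *
s=cam("side");t=cam("top");s2=cam("side");o=telemetry.get_obs();print(o["time_s"],o["tool_pos"],o["force"],abs(o["joint_velocities"]).max())
print(np.abs(s["pixels"][80:200,190:290].astype(int)-s2["pixels"][80:200,190:290]).max())
crop(s2,"s51.png",170,40,290,200,5)
cv2.imwrite("pics/t51.png",t["pixels"][:,:,::-1])
# lid geometry: corners front-near top edge, and bar near end
c=np.array([.4914,.3018]);a=np.radians(5.95);Rb=np.array([[np.cos(a),-np.sin(a)],[np.sin(a),np.cos(a)]])
for th in (0,.06,.12):
    P=[]
    for d,n,y in ((.13,0,-.095),(.13,.006,-.095),(.118,.046,-.045),(.118,.046,.045)):
        x=.065-d*np.cos(th)+n*np.sin(th); z=.1+d*np.sin(th)+n*np.cos(th); P.append([*(c+Rb@[x,y]),z])
    print(th,((proj(s,P)-[170,40])*5).round(0).tolist())
E
```

```text
57.6 [ 0.51760883 -0.27769074  0.37794722] [-0.63028416  0.03467471 -0.0973827 ] 0.2986609418493267
36
0 [[268.0, 548.0], [267.0, 539.0], [263.0, 423.0], [230.0, 334.0]]
0.06 [[267.0, 537.0], [267.0, 528.0], [268.0, 412.0], [234.0, 323.0]]
0.12 [[267.0, 525.0], [268.0, 516.0], [273.0, 401.0], [239.0, 312.0]]
```

View pics/s51.png

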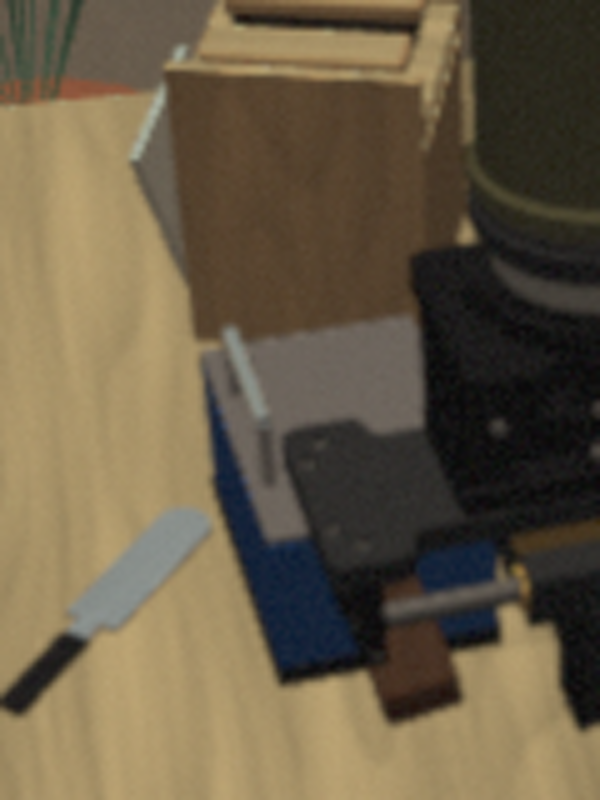

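View pics/t51.png

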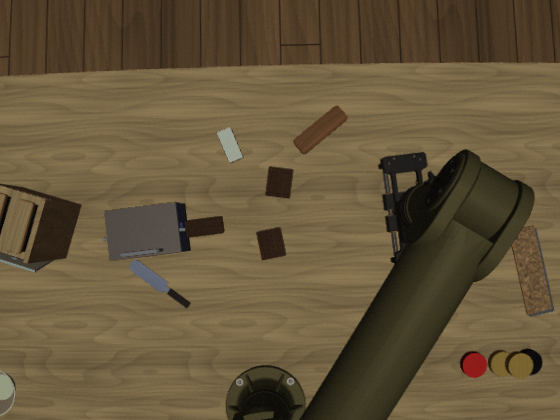

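```bash
python3 - <<'E'
from h import *
a=cv2.imread("pics/s47.png");b=cv2.imread("pics/s51.png")
a=cv2.resize(a,None,fx=.2,fy=.2,interpolation=cv2.INTER_AREA); b=cv2.resize(b,None,fx=.2,fy=.2,interpolation=cv2.INTER_AREA)
# common window px x 208..232 , y 100..155
A=a[60:115,15:50];B=b[60:115,35:70]
im=np.hstack([cv2.resize(q,None,fx=10,fy=10,interpolation=cv2.INTER_NEAREST) for q in(A,B)])
cv2.imwrite("pics/cmp.png",np.clip(im*1.5,0,255).astype(np.uint8))
E
```

```text
(no output)
```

View pics/cmp.png

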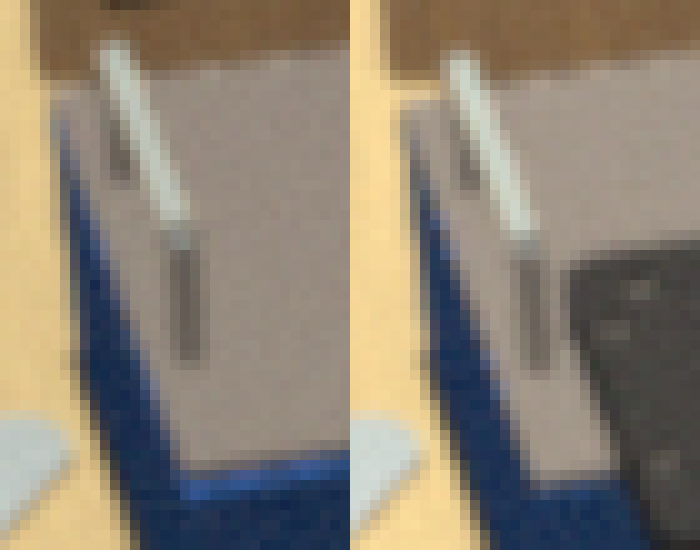

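```bash
python3 - <<'E'
from cell import sign_off, telemetry
print(sign_off()); print(telemetry.get_obs()["time_s"])
E
```

```text
the job is handed in; nothing more can be done
None
the job is handed in; nothing more can be done
```

The task is done and handed in at about 58 s of the 192 s allowed; the hand-in gives no verdict.

**What I did**
1. Raised the lid by its bar to about 1.65 rad.
2. Gripped the skewer by its handle, threaded the two rings in the near rack and then the single ring in the far rack. Three rings were present.
3. Lifted all three together and laid the loaded skewer in the box notches.
4. Swung the lid down by its bar and pressed it shut; the force rose to about 14 N as it reached its stop.

**What the last checks showed**
- **Lid:** the rim strip that showed at the front before pressing is gone and the lid edge dropped about 1 pixel, so it reads as shut. The bar's apparent height in the side view could not by itself separate 0 from 0.06 rad; the pressing force and the hidden rim settle it.
- **Skewer:** it was measured before the lid closed. It lay parallel to the box's y axis within about 0.1°, with the tip where expected and the rod about 8 mm to the −x side of the notches (limit 14 mm). After release it rolled about 90° about its own axis, which the rules do not test.
- **Rings:** all three were inside the walls, ahead of the stop plate, in the last view before the lid closed.
- **Surroundings:** the shoe horn and doorstop look unmoved in the final top view. The arm was clear of everything, though its joints still read about 0.3°/s.

**What disagreed:** the fingertips sat roughly 9 to 14 mm higher than the reported tool position implied. I corrected for this by watching pictures and contact force.

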